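# Changeover of the component test carrier

## Task

Slide the clear cover of the test carrier fully open, move every old part still sitting in a nest into the white return tray, and seat each new part lying on the mat fully down in the nest of its own shape. Then slide the cover fully shut over them. Leave the other things on the bench where they are.

Things in the scene. Friction and masses are not known exactly. Their poses are not given: they have to be found in the camera images.
- carrier: Test carrier, fixed: grey bed with four nests in a row along its y and a sliding clear cover. Origin on the bench below the row's middle; x points away from the robot (yaw within 0.2 rad). Nest floors 6 mm, deck 14 mm above the bench; deck x -40..40, y -134..134. Side rails, 8 wide, at y = +-138, x -40..145, tops at 41 mm. Seated parts' tops at 36 mm; a part not seated blocks the cover.
- cover (a joint): Sliding clear cover of the carrier, 80 (x) by 284 (y), from 41 to 46 mm above the bench. 0 m = closed, centred over the nests; grows as it slides along the carrier's +x to 0.1 m = fully open, its near edge then 60 mm behind the middle of the row. Starts 0 to 30 mm open; it slides freely (about 1.5 N) and stays where left.
- cover_handle (a point): Middle of the cover's black bar handle, on the cover's centre line: bar 10 (x) by 80 (y) by 10 tall along the carrier's y, its centre 75 mm above the bench and 24 mm clear beneath it.
- nest_round (a point): eight-sided pocket, 53 across flats; 8 mm deep. The point is the centre of its floor, at carrier x = 0, y = +102.5 mm; axes as the carrier's.
- nest_square (a point): pocket 45 x 45; 8 mm deep. The point is the centre of its floor, at carrier x = 0, y = +44.5 mm; axes as the carrier's.
- nest_tee (a point): T-shaped pocket with 2.5 mm clearance all round the heat sink, stem towards the carrier's +x; 8 mm deep. The point is the centre of its floor, at carrier x = 0, y = -16.5 mm; axes as the carrier's.
- nest_long (a point): pocket 39 (x) by 65 (y); 8 mm deep. The point is the centre of its floor, at carrier x = 0, y = -87.5 mm; axes as the carrier's.
- new_round: New can capacitor: upright black cylinder, diameter 48, with a bright top disc. Fits nest_round at any yaw. 30 mm tall, 50 to 160 g, origin at the centre of the underside, z up. May be absent; when present it starts upright on the mat to the robot's right, not in the carrier.
- new_square: New relay: grey block, 40 x 40 in x and y. Fits nest_square in any of four quarter turns. 30 mm tall, 50 to 160 g, origin at the centre of the underside, z up. May be absent; when present it starts upright on the mat to the robot's right, not in the carrier.
- new_tee: New heat sink: bare aluminium, T-shaped from above: crossbar 14 (x) by 54 (y) at x -22..-8, stem 14 wide (y) at x -8..22; can be gripped along x over stem end and crossbar. Fits nest_tee only with its axes along the carrier's. 30 mm tall, 50 to 160 g, origin at underside, 22 from either x end, z up. May be absent; else starts upright on the mat to the robot's right.
- new_long: New encapsulated transformer: black block, 34 (x) by 60 (y). Fits nest_long either way round, long side along the carrier's y. 30 mm tall, 50 to 160 g, origin at the centre of the underside, z up. May be absent; when present it starts upright on the mat to the robot's right, not in the carrier.
- old_round: Old part of the same shape, size and axes as new_round. May be absent; when present it starts seated in nest_round, under the cover.
- old_square: Old part of the same shape, size and axes as new_square. May be absent; when present it starts seated in nest_square, under the cover.
- old_tee: Old part of the same shape, size and axes as new_tee. May be absent; when present it starts seated in nest_tee, under the cover.
- old_long: Old part of the same shape, size and axes as new_long. May be absent; when present it starts seated in nest_long, under the cover.
- tray: White open return tray, fixed, 220 (x) by 150 (y), walls 4 thick and 30 tall, inner floor 4 mm above the bench. Origin at the centre of its underside.
- screwdriver: Screwdriver lying on the bench, bystander; origin about the middle of its underside.
- tin: Open brass tin, 66 diameter, 45 tall, bystander; origin about the middle of its underside.
- spool: Solder spool, 52 diameter, 38 tall, bystander; origin about the middle of its underside.
- jar: Closed jar, 50 diameter, 70 tall, bystander; origin about the middle of its underside.
Not all that is in view belongs to the job. Leave any purple or red look-alike of the new_square alone.

How it is judged:
By the outcome, as a careful person would: the job done as asked, in the order asked, and still so for the second after the job is handed in, with the robot touching nothing.
Of new_round, new_square, new_tee, new_long only 3 to 4 are there at a start; the rules pass over those that are not, and their reading is None.
Of old_round, old_square, old_tee, old_long only 2 to 3 are there at a start; the rules pass over those that are not, and their reading is None.
At some moment in a run one of new_round, new_square, new_tee, new_long may be knocked a few centimetres aside while the robot is not near it.
Once in a run the grip may slacken for a moment while it holds something.
It also fails if it takes over 208 s, if anything falls off the work surface, if the arm or the gripper's body presses on something with over 40 N, if the wrist force passes 120 N, or if a joint passes its speed limit or range.

## Robot

A 6-joint arm with a two-finger parallel gripper is mounted at the origin on the work surface. World frame = base frame: x ahead of the robot, y to its left, z up, the work surface at z = 0. Lengths are in m, angles in rad, forces in N, time in s.
With the tool pointing down it reaches from about 0.35 to 0.8 m from the base axis. Payload 7.3 kg.
Tool frame: the origin (TCP) lies at the very end of the fingers, on their centre line; the grasp point (between the pads) lies 19 mm behind it; z points along the fingers, y is the direction in which the jaws open and shut (so a half turn about z gives the same grasp; the last joint's range is limited). The gripper opens to 85 mm and grips with 20 to 120 N. Pads are 22 mm wide; open, the fingers measure 114 mm over their backs; the gripper's body (76 mm by 85 mm) begins 54 mm behind the grasp point. The pads swing forward as they close: fully open they stand 13 mm farther back than shut.
Start: joints at [-1.399, 0.342, 1.524, -0, 1.275, -0.146], TCP at [0.164, -0.499, 0.231] pointing down, gripper open.
Joint ranges: [-2.53, 2.53], [-0.77, 2.02], [0.04, 2.7], [-1, 4.14], [0.28, 2.66], [-3.11, 3.11]. Speed limits (rad/s): [2.57, 2.57, 3.14, 3.14, 3.14, 3.14].

## Interface

Orientations are given as a unit quaternion [x, y, z, w].
In Python, from cell import telemetry, grab_frame, camera_params, order, finder gives the robot as it stands.
- The arm moves only by the tool apply_moves, never from a script. Its argument "deltas" is text: rows parted by semicolons, each of 7 numbers parted by spaces: the shift along the tool's x, y, z in m, then the turn, a rotation vector about the tool's x, y, z in degrees, then the opening, from 0 (shut) to 1 (fully open). In form: tx ty tz rx ry rz gripper; .... A call has exactly 5 rows; each row is the pose to reach, as a shift and turn from the pose measured when the call began, along the tool's axes at that moment; what a row does not reach only later rows make up. A row lasts 1/10 s, in which the tool goes at most 50 mm and 8.59 degrees, less where a joint would pass 70% of its speed; a pose out of reach is approached as far as the arm can. A call with a gripper value outside its range is refused whole. The fingers move at their own pace and stop on an object; "force" is the grip in N (left out, the last holds). Time passes only in rows, so rows that repeat a pose let the fingers close, or fill a call up. It gives the time, the measured TCP pose, the force and the opening at its end, in the units of the state.
- telemetry.get_obs(): the state, without advancing time (a new reading comes with each control period).
- grab_frame(name): name is "side" or "top"; returns the picture (384x512x3 uint8, red, green, blue); there is no depth.
- camera_params(name): a dict with "fx", "fy", "cx", "cy" (pixels), "position" and "attitude" of the camera in the world. Camera axes: x right, y down, z forward; pixel columns grow to the right and rows downward; lengths in m; the calibration is good to about 2 mm. A picture is of the moment at which its call begins. camera_params takes no time and is no camera call.
- order.sign_off(): hands the job in, once; it reports no verdict.
Trained networks look in the newest picture that a camera, given by its name, has taken for a name from the list of things; names that differ only in an ending like _2 or _b are one class to them, and where a whole thing is asked for, a point or a joint stands for the part that bears it (a point fixed in the world has none). Each returns a list of dicts, best first, with "conf" (0 to 1); they miss things now and then, are a little off and sometimes report something else, mostly with a low value. They report only what shows in the picture. A call takes as long as a camera call. They do not tell look-alikes from the thing itself.
- finder.find_in(thing, camera): "pixel" ([row, column] in pixels, amid what is visible of it).
- finder.cut_out(thing, camera): "mask" (384x512 bool, what is visible of it) and "pixel" ([row, column] in pixels, amid what is visible of it).
The state is a dict: "time": time; "q": joint angles; "joint_velocities": joint speeds; "joint_torque": joint torques, N m; "eef_pos": TCP position; "eef_rot": TCP orientation; "ft_force": force on the tool from outside, world axes, zero at the start; "ft_torque": the same for the moment, N m; "gripper_width": finger opening in m.
Only numpy, scipy, OpenCV 4.12 (cv2) and the standard library are available. Lean on these libraries where they do the work, as an engineer would, in place of code of your own. Each camera call takes 0.05 s, during which the arm holds its last target. There are 200 camera calls.

## Working session

There is one attempt and no reset: what is moved stays moved. The work goes in short steps, Python scripts to look and compute and a tool call to move; the robot and the scene stay as the last step left them, time stands still between calls to the robot, and variables do not carry over. Pictures are saved under pics/ and viewed, about 12 in all and at most 16, crops included, and the job is handed in when it is done.

Besides the shell and the picture viewer there is one more tool, called after "Call:" by a JSON object that holds its "op" and its "data", one argument or row to a line. apply_moves: Moves the arm, as the interface text tells. Its arguments: {"type":"object","properties":{"deltas":{"type":"string"},"force":{"type":"number"}},"required":["deltas"]}

```bash
ls; mkdir -p pics; python3 - <<'E'
from cell import telemetry, grab_frame, camera_params
import cv2
o=telemetry.get_obs(); print(o)
for n in("top","side"):
    p=camera_params(n); print(n,p)
    cv2.imwrite(f"pics/{n}0.png",grab_frame(n)[:,:,::-1])
E
```

```text
pics
{'time': 0.0, 'q': array([-1.39899714e+00,  3.42743453e-01,  1.52503730e+00, -4.40355570e-06,
        1.27541800e+00, -1.46018094e-01]), 'joint_velocities': array([ 0.00078783, -0.00046301, -0.00127869, -0.00166814, -0.00161027,
       -0.00194794]), 'joint_torque': array([ 3.69390080e-03, -4.33669066e+01, -2.46009243e+01,  9.94901893e-05,
        7.84640695e-03, -1.12193212e-05]), 'eef_pos': array([ 0.16399826, -0.49829002,  0.23060814]), 'eef_rot': array([ 9.87400149e-01,  1.58241274e-01, -1.24571461e-05, -8.02952105e-04]), 'ft_force': array([-0.14133004, -0.05410259,  0.1103462 ]), 'ft_torque': array([-0.04795528, -0.01639664, -0.00444969]), 'gripper_width': 0.08552044977821925}
top {'fx': 381.9206125406202, 'fy': 381.9206125406202, 'cx': 257.7127723735457, 'cy': 184.2829520735354, 'position': array([ 0.43772957, -0.07310296,  1.18956958]), 'attitude': array([-0.70583537,  0.70717065, -0.0297579 ,  0.02864567])}
side {'fx': 439.61827193583395, 'fy': 439.61827193583395, 'cx': 255.25129353168634, 'cy': 194.83945825050282, 'position': array([ 0.12743753, -0.82791571,  1.03033403]), 'attitude': array([ 0.90696454, -0.2118021 ,  0.07849182, -0.35551966])}
```

View pics/top0.png

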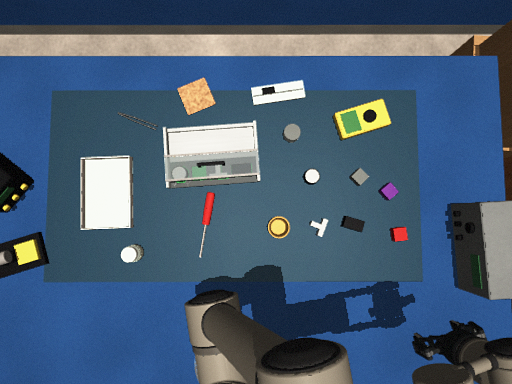

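View pics/side0.png

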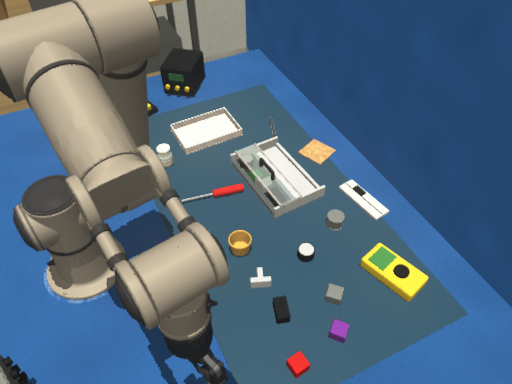

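Top view: carrier about (211,155) with some old parts under the cover, tray (106,192), new round (312,176), tee (319,227), long (353,224) and grey relay (360,177). Candidates for new_square are the grey block (360,177), the purple one (389,191) and the red one (399,234); by the description the grey one is right. For new_round they are the black can with bright top (312,176), the spool (291,132) and the jar (131,254); I take (312,176).

```bash
cat > h.py <<'E'
import numpy as np, cv2
from scipy.spatial.transform import Rotation as R
from scipy.optimize import minimize
from cell import telemetry, grab_frame, camera_params, finder
CP={n:camera_params(n) for n in("top","side")}
def proj(n,P):
    p=CP[n]; c=(np.atleast_2d(P)-p["position"])@R.from_quat(p["attitude"]).as_matrix()
    return np.c_[p["fx"]*c[:,0]/c[:,2]+p["cx"],p["fy"]*c[:,1]/c[:,2]+p["cy"]]   # col,row
def unproj(n,rc,z):
    p=CP[n]; d=R.from_quat(p["attitude"]).apply([(rc[1]-p["cx"])/p["fx"],(rc[0]-p["cy"])/p["fy"],1])
    return p["position"]+d*(z-p["position"][2])/d[2]
def box(x0,x1,y0,y1,z0,z1): return np.array([[x,y,z] for x in(x0,x1) for y in(y0,y1) for z in(z0,z1)])/1e3
a=np.arange(0,2*np.pi,.2)
PARTS={"round":[np.vstack([np.c_[.024*np.cos(a),.024*np.sin(a),0*a+z] for z in(0,.03)])],
 "square":[box(-20,20,-20,20,0,30)],"long":[box(-17,17,-30,30,0,30)],
 "tee":[box(-22,-8,-27,27,0,30),box(-8,22,-7,7,0,30)],
 "tray":[box(-110,110,-75,75,0,30)]}
S=4
def sil(n,boxes,x,y,yaw,z=0,shape=(384,512)):
    m=np.zeros((shape[0]*S,shape[1]*S),np.uint8); r=R.from_euler('z',yaw)
    for b in boxes:
        uv=proj(n,r.apply(b)+[x,y,z]); h=cv2.convexHull(((uv+.5)*S-.5).round().astype(np.int32))
        cv2.fillConvexPoly(m,h,1)
    return cv2.resize(m.astype(np.float32),shape[::-1],interpolation=cv2.INTER_AREA)
def fit(masks,boxes,x,y,yaws,z=0):
    "masks: {cam: bool mask}; pose by soft overlap"
    def cost(v):
        return sum(np.abs(sil(n,boxes,v[0],v[1],v[2],z)-m).sum()/m.sum() for n,m in masks.items())/len(masks)
    best=None
    for y0 in yaws:
        r=minimize(cost,[x,y,y0],method="Nelder-Mead",options=dict(initial_simplex=np.array([[x,y,y0],[x+.006,y,y0],[x,y+.006,y0],[x,y,y0+.2]]),xatol=2e-4,fatol=1e-4,maxiter=120))
        if best is None or r.fun<best.fun: best=r
    return best.x,best.fun
E
cat > see.py <<'E'
from h import *
for n in("top","side"): 
    im=grab_frame(n); np.save(f"/tmp/{n}.npy",im)
res={}
for t in["new_round","new_square","new_tee","new_long","tray","carrier","cover","cover_handle","old_round","old_square","old_tee","old_long"]:
    for n in("top","side"):
        L=finder.cut_out(t,n)
        print(t,n,[(round(d["conf"],2),[round(float(v),1) for v in d["pixel"]],int(d["mask"].sum())) for d in L[:4]])
        res[t,n]=[(d["conf"],d["pixel"],d["mask"]) for d in L]
import pickle; pickle.dump(res,open("/tmp/res.pkl","wb"))
E
python3 see.py; python3 - <<'E'
import numpy as np,cv2
t=np.load('/tmp/top.npy');s=np.load('/tmp/side.npy')
A=cv2.resize(t[112:194,154:270],None,fx=4,fy=4,interpolation=cv2.INTER_CUBIC)[:,:464]
B=cv2.resize(s[125:225,220:335],None,fx=3.28,fy=3.28,interpolation=cv2.INTER_CUBIC)
C=cv2.resize(t[160:250,295:415],None,fx=3,fy=3,interpolation=cv2.INTER_CUBIC)
h=600;im=np.zeros((600,800,3),np.uint8)
im[:328,:464]=A;im[:328,464:464+336]=B[:328,:336];im[330:600,:360]=C
cv2.imwrite('pics/crop1.png',im[:,:,::-1])
E
```

```text
new_round top [(0.77, [171.8, 310.1], 208)]
new_round side [(0.51, [254.4, 306.0], 271)]
new_square top [(0.68, [174.0, 357.2], 232), (0.52, [192.4, 387.2], 200), (0.5, [233.5, 397.2], 194)]
new_square side [(0.87, [294.4, 333.8], 295), (0.61, [128.7, 206.7], 1986), (0.6, [331.3, 341.8], 306), (0.55, [362.8, 300.1], 385)]
new_tee top [(0.68, [226.2, 322.9], 132), (0.51, [154.6, 210.4], 5667), (0.32, [128.2, 294.7], 230)]
new_tee side [(0.42, [152.7, 164.4], 268)]
new_long top [(0.58, [222.7, 349.1], 232)]
new_long side [(0.88, [311.2, 280.5], 392)]
tray top [(0.96, [193.5, 105.7], 3845), (0.63, [164.3, 210.3], 2468)]
tray side [(0.84, [129.8, 209.4], 2086), (0.4, [173.6, 277.6], 4116)]
carrier top [(0.61, [153.8, 210.2], 5598)]
carrier side [(0.73, [177.7, 274.9], 4102)]
cover top [(0.92, [166.4, 212.3], 2535), (0.31, [156.5, 210.5], 5697)]
cover side [(0.88, [175.7, 267.4], 1694)]
cover_handle top [(0.84, [160.5, 211.4], 2404), (0.32, [127.8, 291.3], 280), (0.17, [226.7, 277.9], 383)]
cover_handle side [(0.73, [192.0, 224.4], 365), (0.58, [173.1, 268.0], 1634)]
old_round top []
old_round side [(0.27, [154.4, 163.2], 227)]
old_square top [(0.18, [192.0, 104.8], 3921)]
old_square side []
old_tee top []
old_tee side [(0.48, [182.4, 262.1], 47)]
old_long top []
old_long side [(0.28, [174.0, 272.6], 1696)]
```

View pics/crop1.png

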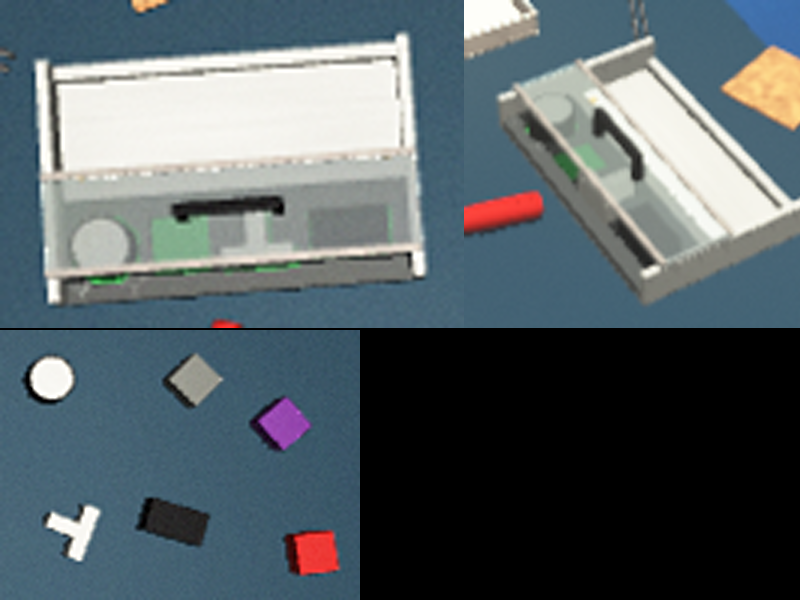

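The crop shows old round, old tee and old long under the cover; the square nest is empty (green floor). The grey relay is at crop (195,380), with the purple (283,423) and red (315,552) look-alikes separate. All four new parts are present. Next I fit poses by colour silhouette.

```bash
cat > meas.py <<'E'
from h import *
def chroma(im): # neutral-ness vs bluish mat: (B-R)/(sum)
    f=cv2.GaussianBlur(im,(0,0),.5).astype(float); return (f[...,2]-f[...,0])/(f.sum(2)+5)
def mask_at(im,rc,thr,win):
    c=chroma(im)<thr; r0,c0=int(rc[0]),int(rc[1]); w=np.zeros_like(c); w[max(0,r0-win):r0+win,max(0,c0-win):c0+win]=1
    n,l,st,_=cv2.connectedComponentsWithStats((c&w).astype(np.uint8))
    k=1+np.argmax(st[1:,4]); m=(l==k).astype(np.uint8)
    cs,_=cv2.findContours(m,cv2.RETR_EXTERNAL,cv2.CHAIN_APPROX_NONE); cv2.drawContours(m,cs,-1,1,-1)
    return m.astype(float)
E
python3 - <<'E'
from meas import *
T=np.load('/tmp/top.npy');Sd=np.load('/tmp/side.npy')
c=chroma(T)
print("mat",T[200,300],"sq",T[177,360],"row thr long",[(tuple(T[224,x]),round(c[224,x],2)) for x in range(338,370,2)])
print("col long",[(tuple(T[y,352]),round(c[y,352],2)) for y in range(212,238,2)])
thr=.06
seeds={"round":(175,312),"square":(177,360),"tee":(227,320),"long":(223,353),"tray":(193,106)}
for k,rc in seeds.items():
    h=.03; p=unproj("top",rc,h/2); s=proj("side",[p[0],p[1],h/2])[0]
    w=20 if k!="tray" else 60
    M={"top":mask_at(T,rc,thr,w),"side":mask_at(Sd,(s[1],s[0]),thr,w+4)}
    ys=[0] if k=="round" else [-.6,0,.6] if k!="tee" else np.arange(6)-3
    if k=="tray": ys=[0]
    for cams in(["top"],["side"],["top","side"]):
        v,f=fit({n:M[n] for n in cams},PARTS[k],p[0],p[1],ys)
        print(k,cams,v.round(4),round(f,3),[int(M[n].sum()) for n in cams])
E
```

```text
mat [ 72 101 120] sq [150 151 141] row thr long [((np.uint8(65), np.uint8(92), np.uint8(113)), np.float64(0.17)), ((np.uint8(62), np.uint8(92), np.uint8(110)), np.float64(0.17)), ((np.uint8(4), np.uint8(0), np.uint8(1)), np.float64(0.0)), ((np.uint8(41), np.uint8(38), np.uint8(40)), np.float64(0.0)), ((np.uint8(38), np.uint8(38), np.uint8(37)), np.float64(-0.01)), ((np.uint8(38), np.uint8(39), np.uint8(37)), np.float64(-0.01)), ((np.uint8(38), np.uint8(37), np.uint8(37)), np.float64(-0.01)), ((np.uint8(40), np.uint8(41), np.uint8(40)), np.float64(-0.01)), ((np.uint8(39), np.uint8(40), np.uint8(39)), np.float64(0.0)), ((np.uint8(45), np.uint8(41), np.uint8(44)), np.float64(-0.01)), ((np.uint8(36), np.uint8(37), np.uint8(34)), np.float64(-0.01)), ((np.uint8(34), np.uint8(33), np.uint8(32)), np.float64(-0.02)), ((np.uint8(40), np.uint8(38), np.uint8(40)), np.float64(-0.01)), ((np.uint8(58), np.uint8(86), np.uint8(100)), np.float64(0.16)), ((np.uint8(67), np.uint8(96), np.uint8(111)), np.float64(0.16)), ((np.uint8(57), np.uint8(88), np.uint8(104)), np.float64(0.18))]
col long [((np.uint8
[... 973 characters left out ...]
.2418  0.1428] 0.197 [195, 242]
square ['top'] [ 0.5586 -0.3877  0.7771] 0.119 [195]
square ['side'] [ 0.5618 -0.388  -0.7768] 0.087 [298]
square ['top', 'side'] [ 0.5605 -0.3886 -0.7926] 0.123 [195, 298]
tee ['top'] [ 0.409  -0.2575  1.1903] 0.106 [178]
tee ['side'] [ 0.4116 -0.2568  1.1834] 0.057 [285]
tee ['top', 'side'] [ 0.4109 -0.2571  1.1943] 0.117 [178, 285]
long ['top'] [ 0.4141 -0.3654 -0.2353] 0.225 [211]
long ['side'] [ 0.4179 -0.3633 -0.437 ] 0.325 [297]
long ['top', 'side'] [ 0.4154 -0.364  -0.3339] 0.301 [211, 297]
tray ['top'] [0.5115 0.3907 0.0322] 0.015 [3869]
tray ['side'] [ 0.5137  0.4001 -0.3835] 1.579 [3420]
tray ['top', 'side'] [0.5111 0.3916 0.0362] 0.806 [3869, 3420]
```

```bash
python3 - <<'E'
from meas import *
T=np.load('/tmp/top.npy');Sd=np.load('/tmp/side.npy')
B=[box(-40,145,-142,-134,0,41),box(-40,145,134,142,0,41),box(-40,145,-142,142,0,14)]
M={"top":mask_at(T,(155,211),.06,56),"side":mask_at(Sd,(175,277),.06,60)}
out=[]
for n in M:
    im=(T if n=="top" else Sd)
for cams in(["top"],["side"],["top","side"]):
    v,f=fit({n:M[n] for n in cams},B,.60,.08,[-.05,.1]); print(cams,v.round(4),round(f,3),[int(M[n].sum()) for n in cams]); out.append(v)
# long: by dark top face only
c=chroma(T)
m=((T.max(2)<60)&(T.max(2)>22)); w=np.zeros_like(m); w[208:240,335:372]=1
m=(m&w).astype(np.uint8); n,l,st,ce=cv2.connectedComponentsWithStats(m);k=1+np.argmax(st[1:,4]); m=(l==k)
ys,xs=np.nonzero(m); print("minrect",cv2.minAreaRect(np.c_[xs,ys].astype(np.float32)),"cent",unproj("top",(ys.mean(),xs.mean()),.03),m.sum())
tf=[np.array([[x,y,.03] for x in(-.017,.017) for y in(-.03,.03)])]
print("long topface",fit({"top":m.astype(float)},tf,.414,-.365,[-.25,0]))
vis=[]
for n,im,v in(("top",T,out[0]),("side",Sd,out[1])):
    g=im.copy(); s=sil(n,B,*v)
    e=cv2.Canny((s>.5).astype(np.uint8)*255,50,100); e2=cv2.Canny((M[n]*255).astype(np.uint8),50,100)
    g[e2>0]=[0,255,0]; g[e>0]=[255,0,0]
    r,cc=(105,150) if n=="top" else (125,220)
    vis.append(cv2.resize(g[r:r+100,cc:cc+120],None,fx=3.3,fy=3.3,interpolation=cv2.INTER_NEAREST))
cv2.imwrite("pics/carfit.png",np.hstack(vis)[:,:,::-1])
E
```

```text
['top'] [0.5766 0.0632 0.0743] 0.018 [5689]
['side'] [0.5789 0.0637 0.0714] 0.037 [4213]
['top', 'side'] [0.578  0.0637 0.0741] 0.032 [5689, 4213]
minrect ((352.6881103515625, 223.7064208984375), (21.072181701660156, 11.493915557861328), 16.699241638183594) cent [ 0.41322059 -0.36353075  0.03      ] 228
long topface (array([ 0.41335109, -0.36379111, -0.28724331]), np.float64(0.08415570175438597))
```

View pics/carfit.png

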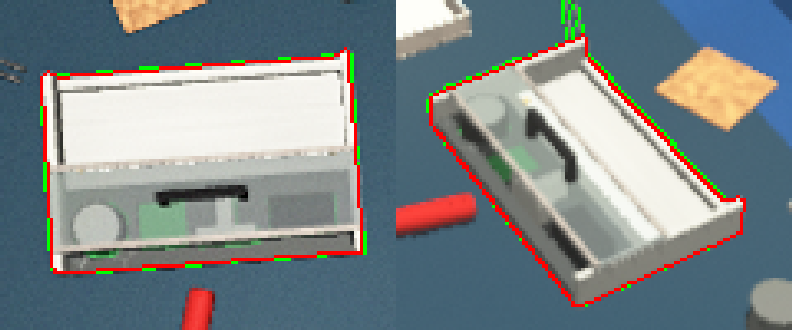

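Overlay: the fitted carrier outline (red) matches the mask (green) in both views, giving carrier ≈ (0.578, 0.0635), yaw 0.0735. Now the planner and the cover.

```bash
cat > plan.py <<'E'
from h import *
CAR=np.array([.578,.0635,.0735])
def car(x,y): c,s=np.cos(CAR[2]),np.sin(CAR[2]); return CAR[0]+(c*x-s*y)/1e3, CAR[1]+(s*x+c*y)/1e3
def plan(wps,vmax=.045,rmax=8.):
    """wps: (x,y,z,psi,grip,extra_rows[,vmax]) psi=jaw world angle, nearest continuation unless 'abs'; prints calls"""
    o=telemetry.get_obs(); p=o["eef_pos"].copy(); Rm=R.from_quat(o["eef_rot"])
    tx=Rm.apply([1,0,0]); psi=np.arctan2(tx[1],tx[0])-np.pi/2
    print("now",p.round(4),"psi",round(psi,4),"w",round(o["gripper_width"],4),"t",round(o["time"],2),"F",o["ft_force"].round(1),"q6",round(o["q"][5],2))
    base_p,base_R=p.copy(),Rm
    cur=(p,psi)
    for w in wps:
        tp=np.array(w[:3]); tpsi=cur[1] if w[3] is None else w[3]
        if isinstance(tpsi,str): tpsi=float(tpsi)          # exact angle
        elif w[3] is not None: tpsi+=np.pi*round((cur[1]-tpsi)/np.pi)  # mod half turn
        v=w[6] if len(w)>6 else vmax
        n=max(1,int(np.ceil(max(np.linalg.norm(tp-cur[0])/v,np.degrees(abs(tpsi-cur[1]))/rmax)-.05)))
        rows=[(cur[0]+(tp-cur[0])*k/n,cur[1]+(tpsi-cur[1])*k/n) for k in range(1,n+1)]
        rows+=[(tp,tpsi)]*w[5]; rows+=[(tp,tpsi)]*(-len(rows)%5)
        for i in range(0,len(rows),5):
            out=[]
            for rp,rs in rows[i:i+5]:
                d=base_R.inv().apply(rp-base_p)
                tr=R.from_euler('z',rs+np.pi/2)*R.from_quat([1,0,0,0])
                rv=np.degrees((base_R.inv()*tr).as_rotvec())
                out.append(" ".join("%g"%x for x in [*(np.round(d*2,3)/2+0),*(rv.round(1)+0),w[4]]))
            print("; ".join(out))
            base_p,base_R=rows[i+4][0],R.from_euler('z',rows[i+4][1]+np.pi/2)*R.from_quat([1,0,0,0])
        cur=(tp,tpsi); print("--")
E
python3 - <<'E'
from plan import *
T=np.load('/tmp/top.npy');Sd=np.load('/tmp/side.npy')
for n,im,(r0,r1,c0,c1) in(("top",T,(152,174,192,230)),("side",Sd,(150,188,255,280))):
    m=im[r0:r1,c0:c1].max(2)<60; ys,xs=np.nonzero(m)
    P=unproj(n,(r0+(ys.min()+ys.max())/2,c0+(xs.min()+xs.max())/2),.072)
    d=P[:2]-CAR[:2];c,s=np.cos(CAR[2]),np.sin(CAR[2]);print(n,m.sum(),P,"carrier xy",c*d[0]+s*d[1],-s*d[0]+c*d[1])
# predicted px of handle for openings
for op in(0,10,20,30): print(op,[proj(n,[*car(op,0),.08])[0].round(1) for n in("top","side")],proj("top",[*car(op-40,0),.046])[0].round(1),proj("top",[*car(op+40,0),.046])[0].round(1))
h=car(20,0)
plan([(h[0],h[1],.16,CAR[2],1,3)])
E
```

```text
top 85 [0.59202259 0.06415495 0.072     ] carrier xy 0.014032824083566858 -0.0003765514057481712
side 60 [0.58956107 0.05292864 0.072     ] carrier xy 0.010753561259359888 -0.011391793855105121
0 [array([210.4, 167.9]), array([261.7, 166.2])] [212.6 182.5] [210.9 156.2]
10 [array([210.1, 164.5]), array([264.4, 165.1])] [212.4 179.2] [210.6 152.9]
20 [array([209.9, 161.1]), array([267.2, 164. ])] [212.2 175.9] [210.4 149.7]
30 [array([209.7, 157.7]), array([269.9, 162.8])] [211.9 172.6] [210.2 146.4]
now [ 0.1641 -0.4987  0.2313] psi -1.253 w 0.0855 t 1.4 F [-0.7  1.2  0.6] q6 -0.15
0.037 -0.025 0.0045 0 0 -4.8 1; 0.0735 -0.05 0.009 0 0 -9.5 1; 0.1105 -0.075 0.0135 0 0 -14.3 1; 0.147 -0.1 0.018 0 0 -19 1; 0.184 -0.125 0.0225 0 0 -23.8 1
0.0435 -0.008 0.0045 0 0 -4.8 1; 0.0875 -0.016 0.009 0 0 -9.5 1; 0.131 -0.024 0.0135 0 0 -14.3 1; 0.175 -0.0325 0.018 0 0 -19 1; 0.2185 -0.0405 0.0225 0 0 -23.8 1
0.0435 0.01 0.0045 0 0 -4.8 1; 0.0865 0.0205 0.009 0 0 -9.5 1; 0.13 0.0305 0.0135 0 0 -14.3 1; 0.173 0.041 0.018 0 0 -19 1; 0.2165 0.051 0.0225 0 0 -23.8 1
0.0355 0.027 0.0045 0 0 -4.8 1; 0.0355 0.027 0.0045 0 0 -4.8 1; 0.0355 0.027 0.0045 0 0 -4.8 1; 0.0355 0.027 0.0045 0 0 -4.8 1; 0.0355 0.027 0.0045 0 0 -4.8 1
--
```

Call:
{"op": "apply_moves", "data": {
  "deltas": "0.037 -0.025 0.0045 0 0 -4.8 1; 0.0735 -0.05 0.009 0 0 -9.5 1; 0.1105 -0.075 0.0135 0 0 -14.3 1; 0.147 -0.1 0.018 0 0 -19 1; 0.184 -0.125 0.0225 0 0 -23.8 1"
}}

```text
time: 1.9
eef_pos: [0.3006, -0.3211, 0.2088]
eef_rot: [0.933, 0.36, 0.0, 0.0]
ft_force: [0.6, -0.7, -1.1]
gripper_width: 0.085
```

Call:
{"op": "apply_moves", "data": {
  "deltas": "0.0435 -0.008 0.0045 0 0 -4.8 1; 0.0875 -0.016 0.009 0 0 -9.5 1; 0.131 -0.024 0.0135 0 0 -14.3 1; 0.175 -0.0325 0.018 0 0 -19 1; 0.2185 -0.0405 0.0225 0 0 -23.8 1"
}}

```text
time: 2.4
eef_pos: [0.4363, -0.1428, 0.1864]
eef_rot: [0.838, 0.546, 0.0, 0.001]
ft_force: [1.1, -1.0, 0.3]
gripper_width: 0.0855
```

Call:
{"op": "apply_moves", "data": {
  "deltas": "0.0435 0.01 0.0045 0 0 -4.8 1; 0.0865 0.0205 0.009 0 0 -9.5 1; 0.13 0.0305 0.0135 0 0 -14.3 1; 0.173 0.041 0.018 0 0 -19 1; 0.2165 0.051 0.0225 0 0 -23.8 1"
}}

```text
time: 2.9
eef_pos: [0.5714, 0.0363, 0.1637]
eef_rot: [0.706, 0.708, 0.0, 0.001]
ft_force: [0.8, -0.7, -0.3]
gripper_width: 0.0854
```

Call:
{"op": "apply_moves", "data": {
  "deltas": "0.0355 0.027 0.0045 0 0 -4.8 1; 0.0355 0.027 0.0045 0 0 -4.8 1; 0.0355 0.027 0.0045 0 0 -4.8 1; 0.0355 0.027 0.0045 0 0 -4.8 1; 0.0355 0.027 0.0045 0 0 -4.8 1"
}}

```text
time: 3.4
eef_pos: [0.5979, 0.0708, 0.1596]
eef_rot: [0.676, 0.737, 0.0, 0.001]
ft_force: [0.2, -0.0, -0.0]
gripper_width: 0.0853
```

```bash
python3 - <<'E'
from plan import *
a,b,c=car(12,0),car(101,0),car(108,0); p=CAR[2]
plan([(*a,.12,p,1,0),(*a,.058,p,1,0,.02),(*a,.058,p,.0,5),(*b,.058,p,0,1,.015)])
E
```

```text
now [0.5979 0.0708 0.1596] psi 0.085 w 0.0853 t 3.4 F [ 0.2 -0.  -0. ] q6 -0.09
-0.0055 -0.0085 0.0395 0.1 0.1 0.7 1; -0.0055 -0.0085 0.0395 0.1 0.1 0.7 1; -0.0055 -0.0085 0.0395 0.1 0.1 0.7 1; -0.0055 -0.0085 0.0395 0.1 0.1 0.7 1; -0.0055 -0.0085 0.0395 0.1 0.1 0.7 1
--
0 0 0.0155 0 0 0 1; 0 0 0.031 0 0 0 1; 0 0 0.0465 0 0 0 1; 0 0 0.062 0 0 0 1; 0 0 0.062 0 0 0 1
--
0 0 0 0 0 0 0; 0 0 0 0 0 0 0; 0 0 0 0 0 0 0; 0 0 0 0 0 0 0; 0 0 0 0 0 0 0
0 0 0 0 0 0 0; 0 0 0 0 0 0 0; 0 0 0 0 0 0 0; 0 0 0 0 0 0 0; 0 0 0 0 0 0 0
--
0 0.015 0 0 0 0 0; 0 0.0295 0 0 0 0 0; 0 0.0445 0 0 0 0 0; 0 0.0595 0 0 0 0 0; 0 0.074 0 0 0 0 0
0 0.015 0 0 0 0 0; 0 0.015 0 0 0 0 0; 0 0.015 0 0 0 0 0; 0 0.015 0 0 0 0 0; 0 0.015 0 0 0 0 0
--
```

Call:
{"op": "apply_moves", "data": {
  "deltas": "-0.0055 -0.0085 0.0395 0.1 0.1 0.7 1; -0.0055 -0.0085 0.0395 0.1 0.1 0.7 1; -0.0055 -0.0085 0.0395 0.1 0.1 0.7 1; -0.0055 -0.0085 0.0395 0.1 0.1 0.7 1; -0.0055 -0.0085 0.0395 0.1 0.1 0.7 1",
  "force": 40
}}

```text
time: 3.9
eef_pos: [0.591, 0.0645, 0.1217]
eef_rot: [0.681, 0.732, 0.001, 0.001]
ft_force: [-0.1, 0.2, 0.4]
gripper_width: 0.0854
```

Call:
{"op": "apply_moves", "data": {
  "deltas": "0 0 0.0155 0 0 0 1; 0 0 0.031 0 0 0 1; 0 0 0.0465 0 0 0 1; 0 0 0.062 0 0 0 1; 0 0 0.062 0 0 0 1"
}}

```text
time: 4.4
eef_pos: [0.5904, 0.0647, 0.0586]
eef_rot: [0.681, 0.732, 0.0, -0.0]
ft_force: [0.5, -0.4, -0.4]
gripper_width: 0.0855
```

Call:
{"op": "apply_moves", "data": {
  "deltas": "0 0 0 0 0 0 0; 0 0 0 0 0 0 0; 0 0 0 0 0 0 0; 0 0 0 0 0 0 0; 0 0 0 0 0 0 0"
}}

```text
time: 4.9
eef_pos: [0.5909, 0.0647, 0.0591]
eef_rot: [0.681, 0.732, 0.001, 0.0]
ft_force: [-0.1, 1.0, 1.0]
gripper_width: 0.0123
```

Call:
{"op": "apply_moves", "data": {
  "deltas": "0 0 0 0 0 0 0; 0 0 0 0 0 0 0; 0 0 0 0 0 0 0; 0 0 0 0 0 0 0; 0 0 0 0 0 0 0"
}}

```text
time: 5.4
eef_pos: [0.591, 0.0647, 0.0592]
eef_rot: [0.681, 0.732, 0.001, 0.0]
ft_force: [1.3, 1.0, 1.8]
gripper_width: 0.0091
```

Call:
{"op": "apply_moves", "data": {
  "deltas": "0 0.015 0 0 0 0 0; 0 0.0295 0 0 0 0 0; 0 0.0445 0 0 0 0 0; 0 0.0595 0 0 0 0 0; 0 0.074 0 0 0 0 0"
}}

```text
time: 5.9
eef_pos: [0.6647, 0.0701, 0.0593]
eef_rot: [0.681, 0.732, 0.0, -0.0]
ft_force: [-1.6, -0.4, 2.3]
gripper_width: 0.0093
```

Call:
{"op": "apply_moves", "data": {
  "deltas": "0 0.010 0 0 0 0 0; 0 0.011 0 0 0 0 0; 0 0.012 0 0 0 0 0; 0 0.012 0 0 0 0 0; 0 0.012 0 0 0 0 0"
}}

```text
time: 6.4
eef_pos: [0.6761, 0.0709, 0.0593]
eef_rot: [0.681, 0.732, -0.0, -0.0]
ft_force: [-2.5, -0.5, 2.7]
gripper_width: 0.009
```

Call:
{"op": "apply_moves", "data": {
  "deltas": "0 0.0005 0 0 0 0 0; 0 0.001 0 0 0 0 0; 0 0.0015 0 0 0 0 0; 0 0.002 0 0 0 0 0; 0 0.002 0 0 0 0 0"
}}

```text
time: 6.9
eef_pos: [0.6761, 0.0709, 0.0592]
eef_rot: [0.681, 0.732, -0.002, -0.002]
ft_force: [-9.6, -0.7, 7.9]
gripper_width: 0.0091
```

Call:
{"op": "apply_moves", "data": {
  "deltas": "0 0.0005 0 0 0 0 0; 0 0.001 0 0 0 0 0; 0 0.0015 0 0 0 0 0; 0 0.002 0 0 0 0 0; 0 0.002 0 0 0 0 0"
}}

```text
time: 7.4
eef_pos: [0.6761, 0.0709, 0.0593]
eef_rot: [0.681, 0.733, -0.004, -0.004]
ft_force: [-11.4, -0.9, 7.8]
gripper_width: 0.009
```

Call:
{"op": "apply_moves", "data": {
  "deltas": "0 0.0005 0 0 0 0 0; 0 0.001 0 0 0 0 0; 0 0.0015 0 0 0 0 0; 0 0.002 0 0 0 0 0; 0 0.002 0 0 0 0 0"
}}

```text
time: 7.9
eef_pos: [0.676, 0.0709, 0.0592]
eef_rot: [0.681, 0.733, -0.006, -0.005]
ft_force: [-11.1, -1.0, 8.8]
gripper_width: 0.009
```

```bash
sed -i 's/^CAR=.*/CAR=np.array([.5765,.0635,.0735]); TRAY=np.array([.5115,.391,.034])\ndef tray(x,y): c,s=np.cos(TRAY[2]),np.sin(TRAY[2]); return TRAY[0]+(c*x-s*y)\/1e3, TRAY[1]+(s*x+c*y)\/1e3/' plan.py
python3 - <<'E'
from plan import *
a,n,t=car(100,0),car(0,-87.5),tray(-72,0); p=CAR[2]
plan([(*a,.059,p,.75,2),(*a,.13,p,.75,2),(*n,.10,p,.75,2),(*n,.017,p,.75,2,.025),(*n,.017,p,0,5),(*n,.13,p,0,2)])
E
```

```text
now [0.676  0.0709 0.0592] psi 0.0734 w 0.009 t 7.9 F [-11.1  -1.    8.8] q6 -0.08
0 0 0 -0.9 0 0 0.75; 0 0 0 -0.9 0 0 0.75; 0 0 0 -0.9 0 0 0.75; 0 0 0 -0.9 0 0 0.75; 0 0 0 -0.9 0 0 0.75
--
0 0 -0.0355 0 0 0 0.75; 0 0 -0.071 0 0 0 0.75; 0 0 -0.071 0 0 0 0.75; 0 0 -0.071 0 0 0 0.75; 0 0 -0.071 0 0 0 0.75
--
-0.029 -0.0335 0.01 0 0 0 0.75; -0.0585 -0.0665 0.02 0 0 0 0.75; -0.0875 -0.1 0.03 0 0 0 0.75; -0.0875 -0.1 0.03 0 0 0 0.75; -0.0875 -0.1 0.03 0 0 0 0.75
--
0 0 0.021 0 0 0 0.75; 0 0 0.0415 0 0 0 0.75; 0 0 0.062 0 0 0 0.75; 0 0 0.083 0 0 0 0.75; 0 0 0.083 0 0 0 0.75
0 0 0 0 0 0 0.75; 0 0 0 0 0 0 0.75; 0 0 0 0 0 0 0.75; 0 0 0 0 0 0 0.75; 0 0 0 0 0 0 0.75
--
0 0 0 0 0 0 0; 0 0 0 0 0 0 0; 0 0 0 0 0 0 0; 0 0 0 0 0 0 0; 0 0 0 0 0 0 0
0 0 0 0 0 0 0; 0 0 0 0 0 0 0; 0 0 0 0 0 0 0; 0 0 0 0 0 0 0; 0 0 0 0 0 0 0
--
0 0 -0.0375 0 0 0 0; 0 0 -0.0755 0 0 0 0; 0 0 -0.113 0 0 0 0; 0 0 -0.113 0 0 0 0; 0 0 -0.113 0 0 0 0
--
```

Call:
{"op": "apply_moves", "data": {
  "deltas": "0 0 0 -0.9 0 0 0.75; 0 0 0 -0.9 0 0 0.75; 0 0 0 -0.9 0 0 0.75; 0 0 0 -0.9 0 0 0.75; 0 0 0 -0.9 0 0 0.75"
}}

```text
time: 8.4
eef_pos: [0.6763, 0.0709, 0.0592]
eef_rot: [0.681, 0.733, 0.0, 0.0]
ft_force: [-0.2, -0.4, 0.5]
gripper_width: 0.064
```

Call:
{"op": "apply_moves", "data": {
  "deltas": "0 0 -0.0355 0 0 0 0.75; 0 0 -0.071 0 0 0 0.75; 0 0 -0.071 0 0 0 0.75; 0 0 -0.071 0 0 0 0.75; 0 0 -0.071 0 0 0 0.75"
}}

```text
time: 8.9
eef_pos: [0.6756, 0.0709, 0.129]
eef_rot: [0.681, 0.733, -0.0, -0.001]
ft_force: [0.3, 1.3, 0.0]
gripper_width: 0.064
```

Call:
{"op": "apply_moves", "data": {
  "deltas": "-0.029 -0.0335 0.01 0 0 0 0.75; -0.0585 -0.0665 0.02 0 0 0 0.75; -0.0875 -0.1 0.03 0 0 0 0.75; -0.0875 -0.1 0.03 0 0 0 0.75; -0.0875 -0.1 0.03 0 0 0 0.75"
}}

```text
time: 9.4
eef_pos: [0.5814, -0.0243, 0.0981]
eef_rot: [0.681, 0.732, -0.001, -0.002]
ft_force: [1.0, -0.1, -0.5]
gripper_width: 0.0642
```

```bash
python3 - <<'E'
from plan import *
n=car(0,-87.5); p=CAR[2]
for nm in("top","side"): cv2.imwrite(f"pics/{nm}1.png",grab_frame(nm)[:,:,::-1])
plan([(*n,.017,p,.75,2,.025),(*n,.017,p,0,5),(*n,.13,p,0,2)])
E
```

```text
now [ 0.583  -0.0233  0.0988] psi 0.0736 w 0.0638 t 9.5 F [-0.6  0.3 -0.1] q6 -0.25
0 0 0.0205 0 0 0 0.75; 0 0 0.041 0 0 0 0.75; -0.0005 0 0.0615 0 0 0 0.75; -0.0005 0 0.082 0 0 0 0.75; -0.0005 0 0.082 0 0 0 0.75
0 0 0 0 0 0 0.75; 0 0 0 0 0 0 0.75; 0 0 0 0 0 0 0.75; 0 0 0 0 0 0 0.75; 0 0 0 0 0 0 0.75
--
0 0 0 0 0 0 0; 0 0 0 0 0 0 0; 0 0 0 0 0 0 0; 0 0 0 0 0 0 0; 0 0 0 0 0 0 0
0 0 0 0 0 0 0; 0 0 0 0 0 0 0; 0 0 0 0 0 0 0; 0 0 0 0 0 0 0; 0 0 0 0 0 0 0
--
0 0 -0.0375 0 0 0 0; 0 0 -0.0755 0 0 0 0; 0 0 -0.113 0 0 0 0; 0 0 -0.113 0 0 0 0; 0 0 -0.113 0 0 0 0
--
```

View pics/side1.png

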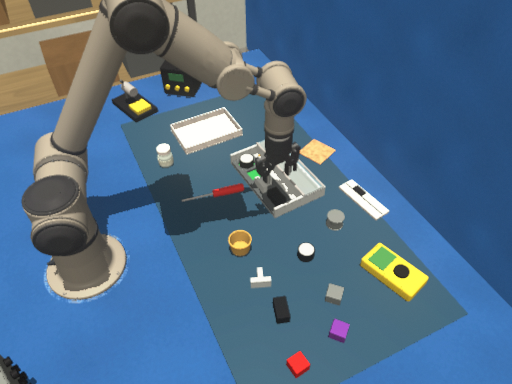

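Side view: the cover is open, old round is at (246,160), and the gripper is over the old long part (277,192). New parts have not moved. Descending.

Call:
{"op": "apply_moves", "data": {
  "deltas": "0 0 0.0205 0 0 0 0.75; 0 0 0.041 0 0 0 0.75; 0 0 0.0615 0 0 0 0.75; 0 0 0.082 0 0 0 0.75; 0 0 0.082 0 0 0 0.75",
  "force": 60
}}

```text
time: 10.0
eef_pos: [0.5819, -0.022, 0.0141]
eef_rot: [0.68, 0.733, -0.001, -0.002]
ft_force: [-0.0, -0.5, -0.2]
gripper_width: 0.0644
```

Call:
{"op": "apply_moves", "data": {
  "deltas": "0 0 0 0 0 0 0; 0 0 0 0 0 0 0; 0 0 0 0 0 0 0; 0 0 0 0 0 0 0; 0 0 0 0 0 0 0"
}}

```text
time: 10.5
eef_pos: [0.5827, -0.0219, 0.0152]
eef_rot: [0.68, 0.733, -0.001, -0.002]
ft_force: [0.2, 1.4, 3.9]
gripper_width: 0.033
```

Call:
{"op": "apply_moves", "data": {
  "deltas": "0 0 0 0 0 0 0; 0 0 0 0 0 0 0; 0 0 0 0 0 0 0; 0 0 0 0 0 0 0; 0 0 0 0 0 0 0"
}}

```text
time: 11.0
eef_pos: [0.5826, -0.022, 0.0152]
eef_rot: [0.68, 0.733, -0.001, -0.002]
ft_force: [-1.6, 0.3, 1.3]
gripper_width: 0.0328
```

Call:
{"op": "apply_moves", "data": {
  "deltas": "0 0 -0.02 0 0 0 0; 0 0 -0.045 0 0 0 0; 0 0 -0.08 0 0 0 0; 0 0 -0.113 0 0 0 0; 0 0 -0.113 0 0 0 0"
}}

```text
time: 11.5
eef_pos: [0.5856, -0.0226, 0.1328]
eef_rot: [0.68, 0.733, 0.002, 0.002]
ft_force: [0.2, -0.2, -1.6]
gripper_width: 0.0327
```

```bash
python3 - <<'E'
from plan import *
n=car(0,-16.5); p=CAR[2]; t=tray(-72,0); q=TRAY[2]+np.pi/2
plan([(*t,.13,q,0,2),(*t,.016,q,0,2,.03),(*t,.016,q,.6,2),(*t,.13,q,.6,2),(*n,.10,p,.75,3)])
E
```

```text
now [ 0.5856 -0.0226  0.1328] psi 0.075 w 0.0327 t 11.5 F [ 0.2 -0.2 -1.6] q6 -0.24
0.0385 -0.0105 0 0.3 0.1 -8 0; 0.0765 -0.021 0.0005 0.3 0.1 -15.9 0; 0.115 -0.0315 0.0005 0.3 0.1 -23.9 0; 0.153 -0.042 0.0005 0.3 0.1 -31.9 0; 0.1915 -0.052 0.001 0.3 0.1 -39.8 0
0.036 0.0165 0.0005 0 0 -8 0; 0.072 0.033 0.0005 0 0 -15.9 0; 0.108 0.0495 0.001 0 0 -23.9 0; 0.1445 0.066 0.001 0 0 -31.9 0; 0.1805 0.0825 0.0015 0 0 -39.8 0
0.017 0.036 0.0005 0 0 -8 0; 0.017 0.036 0.0005 0 0 -8 0; 0.017 0.036 0.0005 0 0 -8 0; 0.017 0.036 0.0005 0 0 -8 0; 0.017 0.036 0.0005 0 0 -8 0
--
0 0 0.0285 0 0 0 0; 0 0 0.057 0 0 0 0; 0 0 0.0855 0 0 0 0; 0 0 0.114 0 0 0 0; 0 0 0.114 0 0 0 0
0 0 0 0 0 0 0; 0 0 0 0 0 0 0; 0 0 0 0 0 0 0; 0 0 0 0 0 0 0; 0 0 0 0 0 0 0
--
0 0 0 0 0 0 0.6; 0 0 0 0 0 0 0.6; 0 0 0 0 0 0 0.6; 0 0 0 0 0 0 0.6; 0 0 0 0 0 0 0.6
--
0 0 -0.038 0 0 0 0.6; 0 0 -0.076 0 0 0 0.6; 0 0 -0.114 0 0 0 0.6; 0 0 -0.114 0 0 0 0.6; 0 0 -0.114 0 0 0 0.6
--
-0.0115 -0.0315 0.0025 0 0 8 0.75; -0.023 -0.063 0.0055 0 0 16 0.75; -0.0345 -0.0945 0.008 0 0 23.9 0.75; -0.046 -0.126 0.011 0 0 31.9 0.75; -0.0575 -0.1575 0.0135 0 0 39.9 0.75
-0.029 -0.017 0.0025 0 0 8 0.75; -0.058 -0.0335 0.0055 0 0 16 0.75; -0.087 -0.0505 0.008 0 0 23.9 0.75; -0.116 -0.067 0.011 0 0 31.9 0.75; -0.145 -0.084 0.0135 0 0 39.9 0.75
-0.033 0.0055 0.0025 0 0 8 0.75; -0.033 0.0055 0.0025 0 0 8 0.75; -0.033 0.0055 0.0025 0 0 8 0.75; -0.033 0.0055 0.0025 0 0 8 0.75; -0.033 0.0055 0.0025 0 0 8 0.75
--
```

Call:
{"op": "apply_moves", "data": {
  "deltas": "0.0385 -0.0105 0 0 0 -8 0; 0.0765 -0.021 0 0 0 -16 0; 0.115 -0.0315 0 0 0 -24 0; 0.153 -0.042 0 0 0 -32 0; 0.1915 -0.052 0 0 0 -40 0"
}}

```text
time: 12.0
eef_pos: [0.5181, 0.1657, 0.1312]
eef_rot: [0.386, 0.923, 0.0, 0.002]
ft_force: [1.1, 0.1, -0.5]
gripper_width: 0.0327
```

Call:
{"op": "apply_moves", "data": {
  "deltas": "0.036 0.0165 0.0005 0 0 -8 0; 0.072 0.033 0.0005 0 0 -16 0; 0.108 0.0495 0.001 0 0 -24 0; 0.1445 0.066 0.001 0 0 -32 0; 0.1805 0.0825 0.0015 0 0 -40 0"
}}

```text
time: 12.5
eef_pos: [0.4488, 0.3533, 0.1282]
eef_rot: [0.044, 0.999, -0.001, 0.001]
ft_force: [0.1, 0.5, -1.6]
gripper_width: 0.0328
```

Call:
{"op": "apply_moves", "data": {
  "deltas": "0.017 0.036 0.0005 0 0 -8 0; 0.017 0.036 0.0005 0 0 -8 0; 0.017 0.036 0.0005 0 0 -8 0; 0.017 0.036 0.0005 0 0 -8 0; 0.017 0.036 0.0005 0 0 -8 0"
}}

```text
time: 13.0
eef_pos: [0.4356, 0.3894, 0.1274]
eef_rot: [-0.024, 1.0, -0.001, 0.001]
ft_force: [0.0, -0.5, -2.3]
gripper_width: 0.0326
```

Call:
{"op": "apply_moves", "data": {
  "deltas": "0 0 0.0285 0 0 0 0; 0 0 0.057 0 0 0 0; 0 0 0.0855 0 0 0 0; 0 0 0.105 0 0 0 0; 0 0 0.112 0 0 0 0"
}}

```text
time: 13.5
eef_pos: [0.4353, 0.3874, 0.0133]
eef_rot: [-0.023, 1.0, -0.002, -0.001]
ft_force: [0.2, -0.5, -1.2]
gripper_width: 0.0327
```

Call:
{"op": "apply_moves", "data": {
  "deltas": "0 0 0 0 0 0 0; 0 0 0 0 0 0 0.6; 0 0 0 0 0 0 0.6; 0 0 0 0 0 0 0.6; 0 0 0 0 0 0 0.6"
}}

```text
time: 14.0
eef_pos: [0.4356, 0.3876, 0.014]
eef_rot: [-0.023, 1.0, -0.002, -0.0]
ft_force: [0.4, 0.1, 0.1]
gripper_width: 0.0515
```

Call:
{"op": "apply_moves", "data": {
  "deltas": "0 0 -0.038 0 0 0 0.6; 0 0 -0.076 0 0 0 0.6; 0 0 -0.114 0 0 0 0.6; 0 0 -0.114 0 0 0 0.6; 0 0 -0.114 0 0 0 0.6"
}}

```text
time: 14.5
eef_pos: [0.4359, 0.3883, 0.1289]
eef_rot: [-0.023, 1.0, -0.001, 0.001]
ft_force: [-0.0, -0.4, -1.2]
gripper_width: 0.0508
```

Call:
{"op": "apply_moves", "data": {
  "deltas": "-0.0115 -0.0315 0.0025 0 0 8 0.75; -0.023 -0.063 0.0055 0 0 16 0.75; -0.0345 -0.0945 0.008 0 0 24 0.75; -0.046 -0.126 0.011 0 0 32 0.75; -0.0575 -0.1575 0.0135 0 0 40 0.75"
}}

```text
time: 15.0
eef_pos: [0.5, 0.2321, 0.1139]
eef_rot: [0.323, 0.947, -0.002, -0.0]
ft_force: [-0.9, 0.4, 0.8]
gripper_width: 0.0644
```

Call:
{"op": "apply_moves", "data": {
  "deltas": "-0.029 -0.017 0.0025 0 0 8 0.75; -0.058 -0.0335 0.0055 0 0 16 0.75; -0.087 -0.0505 0.008 0 0 24 0.75; -0.116 -0.067 0.011 0 0 32 0.75; -0.145 -0.084 0.0135 0 0 40 0.75"
}}

```text
time: 15.5
eef_pos: [0.5627, 0.0757, 0.0989]
eef_rot: [0.629, 0.777, -0.003, -0.001]
ft_force: [0.7, 0.4, -0.2]
gripper_width: 0.0639
```

Call:
{"op": "apply_moves", "data": {
  "deltas": "-0.033 0.0055 0.0025 0 0 8 0.75; -0.033 0.0055 0.0025 0 0 8 0.75; -0.033 0.0055 0.0025 0 0 8 0.75; -0.033 0.0055 0.0025 0 0 8 0.75; -0.033 0.0055 0.0025 0 0 8 0.75"
}}

```text
time: 16.0
eef_pos: [0.5744, 0.0457, 0.0961]
eef_rot: [0.681, 0.732, -0.003, -0.001]
ft_force: [0.3, -0.5, -0.8]
gripper_width: 0.0639
```

```bash
python3 - <<'E'
from plan import *
n=car(0,-16.5); p=CAR[2]; t=tray(0,0); q=TRAY[2]+np.pi/2; n2=car(0,102.5)
plan([(*n,.08,p,.75,3),(*n,.016,p,.75,2,.022),(*n,.016,p,0,5),(*n,.13,p,0,2),(*t,.13,q,0,2),(*t,.017,q,0,2,.03),(*t,.016,q,.75,2),(*t,.13,q,.75,2),(*n2,.10,p,.75,3)])
E
```

```text
now [0.5744 0.0457 0.0961] psi 0.0727 w 0.0639 t 16.0 F [ 0.3 -0.5 -0.8] q6 -0.12
0.001 0.0035 0.016 -0.4 0.1 0 0.75; 0.001 0.0035 0.016 -0.4 0.1 0 0.75; 0.001 0.0035 0.016 -0.4 0.1 0 0.75; 0.001 0.0035 0.016 -0.4 0.1 0 0.75; 0.001 0.0035 0.016 -0.4 0.1 0 0.75
--
0 0 0.0215 0 0 0 0.75; 0 0 0.0425 0 0 0 0.75; 0 0 0.064 0 0 0 0.75; 0 0 0.064 0 0 0 0.75; 0 0 0.064 0 0 0 0.75
--
0 0 0 0 0 0 0; 0 0 0 0 0 0 0; 0 0 0 0 0 0 0; 0 0 0 0 0 0 0; 0 0 0 0 0 0 0
0 0 0 0 0 0 0; 0 0 0 0 0 0 0; 0 0 0 0 0 0 0; 0 0 0 0 0 0 0; 0 0 0 0 0 0 0
--
0 0 -0.038 0 0 0 0; 0 0 -0.076 0 0 0 0; 0 0 -0.114 0 0 0 0; 0 0 -0.114 0 0 0 0; 0 0 -0.114 0 0 0 0
--
0.0315 -0.0035 0 0 0 -8 0; 0.0635 -0.0075 0 0 0 -16 0; 0.095 -0.011 0 0 0 -23.9 0; 0.1265 -0.015 0 0 0 -31.9 0; 0.158 -0.0185 0 0 0 -39.9 0
0.0265 0.0175 0 0 0 -8 0; 0.0535 0.035 0 0 0 -16 0; 0.08 0.0525 0 0 0 -23.9 0; 0.1065 0.0695 0 0 0 -31.9 0; 0.133 0.087 0 0 0 -39.9 0
0.0095 0.0305 0 0 0 -8 0; 0.0095 0.0305 0 0 0 -8 0; 0.0095 0.0305 0 0 0 -8 0; 0.0095 0.0305 0 0 0 -8 0; 0.0095 0.0305 0 0 0 -8 0
--
0 0 0.028 0 0 0 0; 0 0 0.0565 0 0 0 0; 0 0 0.085 0 0 0 0; 0 0 0
[... 152 characters left out ...]
 0 0 0.001 0 0 0 0.75; 0 0 0.001 0 0 0 0.75; 0 0 0.001 0 0 0 0.75
--
0 0 -0.038 0 0 0 0.75; 0 0 -0.076 0 0 0 0.75; 0 0 -0.114 0 0 0 0.75; 0 0 -0.114 0 0 0 0.75; 0 0 -0.114 0 0 0 0.75
--
-0.0045 -0.0205 0.0025 0 0 8 0.75; -0.009 -0.0415 0.0055 0 0 16 0.75; -0.0135 -0.062 0.008 0 0 23.9 0.75; -0.018 -0.0825 0.011 0 0 31.9 0.75; -0.0225 -0.103 0.0135 0 0 39.9 0.75
-0.0165 -0.013 0.0025 0 0 8 0.75; -0.0335 -0.026 0.0055 0 0 16 0.75; -0.05 -0.039 0.008 0 0 23.9 0.75; -0.067 -0.052 0.011 0 0 31.9 0.75; -0.0835 -0.0645 0.0135 0 0 39.9 0.75
-0.021 0.001 0.0025 0 0 8 0.75; -0.021 0.001 0.0025 0 0 8 0.75; -0.021 0.001 0.0025 0 0 8 0.75; -0.021 0.001 0.0025 0 0 8 0.75; -0.021 0.001 0.0025 0 0 8 0.75
--
```

Old tee: whole cycle.

Call:
{"op": "apply_moves", "data": {
  "deltas": "0.001 0.0035 0.016 -0.4 0 0 0.75; 0.001 0.0035 0.016 -0.4 0 0 0.75; 0.001 0.0035 0.016 -0.4 0 0 0.75; 0.001 0.0035 0.016 -0.4 0 0 0.75; 0.001 0.0035 0.016 -0.4 0 0 0.75"
}}

```text
time: 16.5
eef_pos: [0.578, 0.047, 0.0807]
eef_rot: [0.681, 0.732, -0.0, 0.001]
ft_force: [0.3, 0.1, 0.5]
gripper_width: 0.0645
```

Call:
{"op": "apply_moves", "data": {
  "deltas": "0 0 0.02 0 0 0 0.75; 0 0 0.04 0 0 0 0.75; 0 0 0.055 0 0 0 0.75; 0 0 0.062 0 0 0 0.75; 0 0 0.063 0 0 0 0.75"
}}

```text
time: 17.0
eef_pos: [0.5777, 0.0468, 0.0172]
eef_rot: [0.681, 0.732, -0.001, 0.001]
ft_force: [-0.4, 0.6, -0.4]
gripper_width: 0.0639
```

Call:
{"op": "apply_moves", "data": {
  "deltas": "0 0 0 0 0 0 0; 0 0 0 0 0 0 0; 0 0 0 0 0 0 0; 0 0 0 0 0 0 0; 0 0 0 0 0 0 0"
}}

```text
time: 17.5
eef_pos: [0.5785, 0.0468, 0.0184]
eef_rot: [0.681, 0.732, -0.0, 0.002]
ft_force: [-1.0, -0.2, 5.5]
gripper_width: 0.0428
```

Call:
{"op": "apply_moves", "data": {
  "deltas": "0 0 0 0 0 0 0; 0 0 0 0 0 0 0; 0 0 -0.01 0 0 0 0; 0 0 -0.03 0 0 0 0; 0 0 -0.05 0 0 0 0"
}}

```text
time: 18.0
eef_pos: [0.578, 0.0469, 0.069]
eef_rot: [0.681, 0.732, -0.0, 0.001]
ft_force: [0.4, -0.1, -0.5]
gripper_width: 0.0425
```

Call:
{"op": "apply_moves", "data": {
  "deltas": "0 0 -0.03 0 0 0 0; 0 0 -0.06 0 0 0 0; 0 0 -0.064 0 0 0 0; 0 0 -0.064 0 0 0 0; 0 0 -0.064 0 0 0 0"
}}

```text
time: 18.5
eef_pos: [0.5771, 0.0471, 0.132]
eef_rot: [0.681, 0.732, -0.001, 0.001]
ft_force: [0.0, -0.0, -0.0]
gripper_width: 0.0426
```

Call:
{"op": "apply_moves", "data": {
  "deltas": "0.0315 -0.0035 0 0 0 -8 0; 0.0635 -0.0075 0 0 0 -16 0; 0.095 -0.011 0 0 0 -24 0; 0.1265 -0.015 0 0 0 -32 0; 0.158 -0.0185 0 0 0 -40 0"
}}

```text
time: 19.0
eef_pos: [0.5459, 0.2043, 0.1298]
eef_rot: [0.387, 0.922, -0.002, -0.001]
ft_force: [0.5, 0.0, -0.6]
gripper_width: 0.0428
```

Call:
{"op": "apply_moves", "data": {
  "deltas": "0.0265 0.0175 0 0 0 -8 0; 0.0535 0.035 0 0 0 -16 0; 0.08 0.0525 0 0 0 -24 0; 0.1065 0.0695 0 0 0 -32 0; 0.133 0.087 0 0 0 -40 0"
}}

```text
time: 19.5
eef_pos: [0.5134, 0.3609, 0.1274]
eef_rot: [0.045, 0.999, -0.003, -0.004]
ft_force: [-0.2, -0.3, -0.6]
gripper_width: 0.0422
```

Call:
{"op": "apply_moves", "data": {
  "deltas": "0.0095 0.0305 0 0 0 -8 0; 0.0095 0.0305 0 0 0 -8 0; 0.0095 0.0305 0 0 0 -8 0; 0.0095 0.0305 0 0 0 -8 0; 0.0095 0.0305 0 0 0 -8 0"
}}

```text
time: 20.0
eef_pos: [0.507, 0.3909, 0.1269]
eef_rot: [-0.024, 1.0, -0.003, -0.004]
ft_force: [-1.6, 0.4, -0.3]
gripper_width: 0.0427
```

```bash
python3 - <<'E'
from plan import *
p=CAR[2]; t=tray(0,0); q=TRAY[2]+np.pi/2; n2=car(0,102.5)
plan([(*t,.12,q,0,2)])
E
```

```text
now [0.507  0.3909 0.1269] psi -4.6652 w 0.0427 t 20.0 F [-1.6  0.4 -0.3] q6 -1.08
-0.0045 0 0.007 -0.3 -0.5 0.8 0; -0.0045 0 0.007 -0.3 -0.5 0.8 0; -0.0045 0 0.007 -0.3 -0.5 0.8 0; -0.0045 0 0.007 -0.3 -0.5 0.8 0; -0.0045 0 0.007 -0.3 -0.5 0.8 0
--
```

Call:
{"op": "apply_moves", "data": {
  "deltas": "-0.0045 0 0.028 -0.3 -0.5 0.8 0; -0.0045 0 0.056 -0.3 -0.5 0.8 0; -0.0045 0 0.085 -0.3 -0.5 0.8 0; -0.0045 0 0.102 -0.3 -0.5 0.8 0; -0.0045 0 0.109 -0.3 -0.5 0.8 0"
}}

```text
time: 20.5
eef_pos: [0.5099, 0.3887, 0.0162]
eef_rot: [-0.016, 1.0, -0.001, -0.002]
ft_force: [-16.3, -11.6, 47.3]
gripper_width: 0.0425
```

Call:
{"op": "apply_moves", "data": {
  "deltas": "0 0 0 0 0 0 0; 0 0 0 0 0 0 0.7; 0 0 0 0 0 0 0.7; 0 0 0 0 0 0 0.7; 0 0 0 0 0 0 0.7"
}}

```text
time: 21.0
eef_pos: [0.5101, 0.3889, 0.0166]
eef_rot: [-0.016, 1.0, -0.001, -0.001]
ft_force: [-0.9, 0.2, 0.0]
gripper_width: 0.0597
```

Call:
{"op": "apply_moves", "data": {
  "deltas": "0 0 -0.038 0 0 0 0.7; 0 0 -0.076 0 0 0 0.7; 0 0 -0.114 0 0 0 0.7; 0 0 -0.114 0 0 0 0.7; 0 0 -0.114 0 0 0 0.7"
}}

```text
time: 21.5
eef_pos: [0.5107, 0.3894, 0.1318]
eef_rot: [-0.016, 1.0, -0.0, -0.0]
ft_force: [-0.4, 0.4, -0.5]
gripper_width: 0.0602
```

Call:
{"op": "apply_moves", "data": {
  "deltas": "-0.0045 -0.0205 0.0025 0 0 8 0.75; -0.009 -0.0415 0.0055 0 0 16 0.75; -0.0135 -0.062 0.008 0 0 24 0.75; -0.018 -0.0825 0.011 0 0 32 0.75; -0.0225 -0.103 0.0135 0 0 40 0.75"
}}

```text
time: 22.0
eef_pos: [0.5355, 0.2859, 0.1163]
eef_rot: [0.33, 0.944, -0.002, -0.001]
ft_force: [-0.7, 0.2, -0.6]
gripper_width: 0.0638
```

Call:
{"op": "apply_moves", "data": {
  "deltas": "-0.0165 -0.013 0.0025 0 0 8 0.75; -0.0335 -0.026 0.0055 0 0 16 0.75; -0.05 -0.039 0.008 0 0 24 0.75; -0.067 -0.052 0.011 0 0 32 0.75; -0.0835 -0.0645 0.0135 0 0 40 0.75"
}}

```text
time: 22.5
eef_pos: [0.5597, 0.1824, 0.101]
eef_rot: [0.635, 0.772, -0.003, -0.002]
ft_force: [-0.0, 1.2, -0.5]
gripper_width: 0.0639
```

Call:
{"op": "apply_moves", "data": {
  "deltas": "-0.021 0.001 0.0025 0 0 8 0.75; -0.021 0.001 0.0025 0 0 8 0.75; -0.021 0.001 0.0025 0 0 8 0.75; -0.021 0.001 0.0025 0 0 8 0.75; -0.021 0.001 0.0025 0 0 8 0.75"
}}

```text
time: 23.0
eef_pos: [0.5643, 0.1628, 0.0984]
eef_rot: [0.687, 0.727, -0.003, -0.002]
ft_force: [0.0, 0.3, -0.1]
gripper_width: 0.0644
```

```bash
python3 - <<'E'
from plan import *
p=CAR[2]; t=tray(66,0); q=TRAY[2]+np.pi/2; n=car(0,102.5)
for nm in("top","side"): cv2.imwrite(f"pics/{nm}2.png",grab_frame(nm)[:,:,::-1])
plan([(*n,.08,p,.78,3),(*n,.017,p,.78,2,.022),(*n,.13,p,0,2),(*t,.13,q,0,2)])
E
```

```text
now [0.5645 0.1627 0.0985] psi 0.0566 w 0.0641 t 23.1 F [0.9 0.9 0.3] q6 0.1
0.003 0.005 0.0185 -0.4 0.1 -1 0.78; 0.003 0.005 0.0185 -0.4 0.1 -1 0.78; 0.003 0.005 0.0185 -0.4 0.1 -1 0.78; 0.003 0.005 0.0185 -0.4 0.1 -1 0.78; 0.003 0.005 0.0185 -0.4 0.1 -1 0.78
--
0 0 0.021 0 0 0 0.78; 0 0 0.042 0 0 0 0.78; 0 0 0.063 0 0 0 0.78; 0 0 0.063 0 0 0 0.78; 0 0 0.063 0 0 0 0.78
--
0 0 -0.0375 0 0 0 0; 0 0 -0.0755 0 0 0 0; 0 0 -0.113 0 0 0 0; 0 0 -0.113 0 0 0 0; 0 0 -0.113 0 0 0 0
--
0.0205 0.0025 0 0 0 -8 0; 0.041 0.0045 0 0 0 -16 0; 0.0615 0.007 0 0 0 -23.9 0; 0.0825 0.009 0 0 0 -31.9 0; 0.103 0.0115 0 0 0 -39.9 0
0.0145 0.015 0 0 0 -8 0; 0.0285 0.03 0 0 0 -16 0; 0.043 0.045 0 0 0 -23.9 0; 0.0575 0.06 0 0 0 -31.9 0; 0.0715 0.0745 0 0 0 -39.9 0
0.0015 0.0205 0 0 0 -8 0; 0.0015 0.0205 0 0 0 -8 0; 0.0015 0.0205 0 0 0 -8 0; 0.0015 0.0205 0 0 0 -8 0; 0.0015 0.0205 0 0 0 -8 0
--
```

View pics/side2.png

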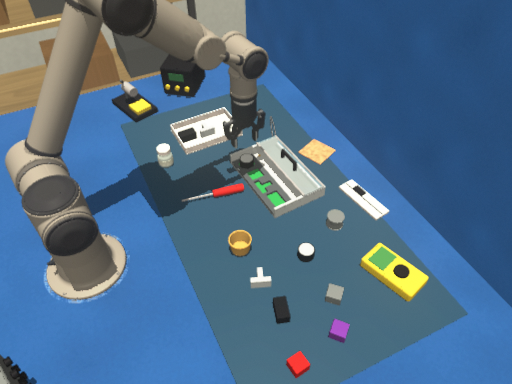

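Side view: old long (187,135) and old tee (208,130) are in the tray, nests long, tee and square are empty (green), and old round is left at (246,160). Round next, with a higher release.

Call:
{"op": "apply_moves", "data": {
  "deltas": "0.003 0.005 0.0185 -0.4 0 -1 0.78; 0.003 0.005 0.0185 -0.4 0 -1 0.78; 0.003 0.005 0.0185 -0.4 0 -1 0.78; 0.003 0.005 0.0185 -0.4 0 -1 0.78; 0.003 0.005 0.0185 -0.4 0 -1 0.78"
}}

```text
time: 23.6
eef_pos: [0.5694, 0.1659, 0.0807]
eef_rot: [0.68, 0.733, -0.0, 0.001]
ft_force: [0.4, 0.7, 0.0]
gripper_width: 0.0669
```

Call:
{"op": "apply_moves", "data": {
  "deltas": "0 0 0.02 0 0 0 0.78; 0 0 0.04 0 0 0 0.78; 0 0 0.055 0 0 0 0.78; 0 0 0.062 0 0 0 0.78; 0 0 0.063 0 0 0 0.78"
}}

```text
time: 24.1
eef_pos: [0.5692, 0.1657, 0.0173]
eef_rot: [0.681, 0.733, -0.001, 0.001]
ft_force: [-0.6, 0.2, -0.5]
gripper_width: 0.0667
```

Call:
{"op": "apply_moves", "data": {
  "deltas": "0 0 0 0 0 0 0; 0 0 0 0 0 0 0; 0 0 0 0 0 0 0; 0 0 0 0 0 0 0; 0 0 0 0 0 0 0"
}}

```text
time: 24.6
eef_pos: [0.5701, 0.1658, 0.0186]
eef_rot: [0.681, 0.733, 0.0, 0.002]
ft_force: [0.7, -0.5, 5.7]
gripper_width: 0.0459
```

Call:
{"op": "apply_moves", "data": {
  "deltas": "0 0 0 0 0 0 0; 0 0 0 0 0 0 0; 0 0 -0.01 0 0 0 0; 0 0 -0.03 0 0 0 0; 0 0 -0.05 0 0 0 0"
}}

```text
time: 25.1
eef_pos: [0.5696, 0.1658, 0.0692]
eef_rot: [0.681, 0.733, -0.0, 0.001]
ft_force: [1.1, -0.7, -0.6]
gripper_width: 0.0456
```

Call:
{"op": "apply_moves", "data": {
  "deltas": "0 0 -0.03 0 0 0 0; 0 0 -0.06 0 0 0 0; 0 0 -0.064 0 0 0 0; 0 0 -0.064 0 0 0 0; 0 0 -0.064 0 0 0 0"
}}

```text
time: 25.6
eef_pos: [0.5687, 0.1659, 0.1322]
eef_rot: [0.681, 0.733, -0.001, 0.0]
ft_force: [0.4, 0.2, -0.2]
gripper_width: 0.0458
```

Call:
{"op": "apply_moves", "data": {
  "deltas": "0.0205 0.0025 0 0 0 -8 0; 0.041 0.0045 0 0 0 -16 0; 0.0615 0.007 0 0 0 -24 0; 0.0825 0.009 0 0 0 -32 0; 0.103 0.0115 0 0 0 -40 0"
}}

```text
time: 26.1
eef_pos: [0.5716, 0.27, 0.1299]
eef_rot: [0.386, 0.922, -0.002, -0.001]
ft_force: [0.2, -0.7, -0.5]
gripper_width: 0.0458
```

Call:
{"op": "apply_moves", "data": {
  "deltas": "0.0145 0.015 0 0 0 -8 0; 0.0285 0.03 0 0 0 -16 0; 0.043 0.045 0 0 0 -24 0; 0.0575 0.06 0 0 0 -32 0; 0.0715 0.0745 0 0 0 -40 0"
}}

```text
time: 26.6
eef_pos: [0.5737, 0.3736, 0.1272]
eef_rot: [0.045, 0.999, -0.003, -0.004]
ft_force: [0.3, 0.3, 0.4]
gripper_width: 0.0458
```

Call:
{"op": "apply_moves", "data": {
  "deltas": "0.0015 0.0205 0 0 0 -8 0; 0.0015 0.0205 0 0 0 -8 0; 0.0015 0.0205 0 0 0 -8 0; 0.0015 0.0205 0 0 0 -8 0; 0.0015 0.0205 0 0 0 -8 0"
}}

```text
time: 27.1
eef_pos: [0.5741, 0.3932, 0.1268]
eef_rot: [-0.024, 1.0, -0.003, -0.004]
ft_force: [0.5, 0.7, -0.4]
gripper_width: 0.046
```

```bash
python3 - <<'E'
from plan import *
p=CAR[2]; t=tray(66,0); q=TRAY[2]+np.pi/2; n=(.5615,-.2412)
plan([(*t,.021,q,0,2,.028),(*t,.021,q,.8,2),(*t,.13,q,.8,2),(*car(0,20),.17,p,1,0),(*n,.10,p,1,3)])
E
```

```text
now [0.5741 0.3932 0.1268] psi -4.6641 w 0.046 t 27.1 F [ 0.5  0.7 -0.4] q6 -1.13
-0.001 0 0.0265 -0.3 -0.5 0.2 0; -0.002 0 0.053 -0.3 -0.5 0.4 0; -0.003 0.0005 0.0795 -0.3 -0.5 0.6 0; -0.004 0.0005 0.106 -0.3 -0.5 0.8 0; -0.004 0.0005 0.106 -0.3 -0.5 0.8 0
0 0 0 0 0 0 0; 0 0 0 0 0 0 0; 0 0 0 0 0 0 0; 0 0 0 0 0 0 0; 0 0 0 0 0 0 0
--
0 0 0 0 0 0 0.8; 0 0 0 0 0 0 0.8; 0 0 0 0 0 0 0.8; 0 0 0 0 0 0 0.8; 0 0 0 0 0 0 0.8
--
0 0 -0.0365 0 0 0 0.8; 0 0 -0.0725 0 0 0 0.8; 0 0 -0.109 0 0 0 0.8; 0 0 -0.109 0 0 0 0.8; 0 0 -0.109 0 0 0 0.8
--
0.001 -0.028 -0.0035 0 0 8 1; 0.0025 -0.0565 -0.0075 0 0 16 1; 0.0035 -0.0845 -0.011 0 0 23.9 1; 0.0045 -0.1125 -0.0145 0 0 31.9 1; 0.006 -0.1405 -0.018 0 0 39.9 1
-0.017 -0.0225 -0.0035 0 0 8 1; -0.0345 -0.0445 -0.0075 0 0 16 1; -0.0515 -0.067 -0.011 0 0 23.9 1; -0.0685 -0.0895 -0.0145 0 0 31.9 1; -0.0855 -0.1115 -0.018 0 0 39.9 1
-0.0275 -0.006 -0.0035 0 0 8 1; -0.0275 -0.006 -0.0035 0 0 8 1; -0.0275 -0.006 -0.0035 0 0 8 1; -0.0275 -0.006 -0.0035 0 0 8 1; -0.0275 -0.006 -0.0035 0 0 8 1
--
-0.0405 -0.0045 0.009 0 0 0 1; -0.0805 -0.0095 0.0175 0 0 0 1; -0.121 -0.014 0.026 0 0 0 1; -0.1615 -0.0185 0.035 0 0 0 1; -0.2015 -0.0235 0.044 0 0 0 1
-0.0405 -0.0045 0.0085 0 0 0 1; -0.0805 -0.0095 0.0175 0 0 0 1; -0.121 -0.014 0.026 0 0 0 1; -0.121 -0.014 0.026 0 0 0 1; -0.121 -0.014 0.026 0 0 0 1
0 0 0 0 0 0 1; 0 0 0 0 0 0 1; 0 0 0 0 0 0 1; 0 0 0 0 0 0 1; 0 0 0 0 0 0 1
--
```

Call:
{"op": "apply_moves", "data": {
  "deltas": "-0.001 0 0.0265 -0.3 -0.5 0.8 0; -0.002 0 0.053 -0.3 -0.5 0.8 0; -0.003 0 0.08 -0.3 -0.5 0.8 0; -0.004 0 0.1 -0.3 -0.5 0.8 0; -0.004 0 0.106 -0.3 -0.5 0.8 0"
}}

```text
time: 27.6
eef_pos: [0.5762, 0.3913, 0.0182]
eef_rot: [-0.016, 1.0, -0.001, -0.002]
ft_force: [-0.5, -0.7, -0.3]
gripper_width: 0.0454
```

Call:
{"op": "apply_moves", "data": {
  "deltas": "0 0 0 0 0 0 0; 0 0 0 0 0 0 0.8; 0 0 0 0 0 0 0.8; 0 0 0 0 0 0 0.8; 0 0 0 0 0 0 0.8"
}}

```text
time: 28.1
eef_pos: [0.5765, 0.3915, 0.0191]
eef_rot: [-0.016, 1.0, -0.001, -0.001]
ft_force: [-0.3, 0.7, -0.8]
gripper_width: 0.0678
```

Call:
{"op": "apply_moves", "data": {
  "deltas": "0 0 -0.0365 0 0 0 0.8; 0 0 -0.0725 0 0 0 0.8; 0 0 -0.109 0 0 0 0.8; 0 0 -0.109 0 0 0 0.8; 0 0 -0.109 0 0 0 0.8"
}}

```text
time: 28.6
eef_pos: [0.5772, 0.392, 0.1296]
eef_rot: [-0.016, 1.0, -0.0, 0.0]
ft_force: [-0.9, -0.5, -1.1]
gripper_width: 0.0682
```

Call:
{"op": "apply_moves", "data": {
  "deltas": "0.001 -0.028 -0.0035 0 0 8 1; 0.0025 -0.0565 -0.0075 0 0 16 1; 0.0035 -0.0845 -0.011 0 0 24 1; 0.0045 -0.1125 -0.0145 0 0 32 1; 0.006 -0.1405 -0.018 0 0 40 1"
}}

```text
time: 29.1
eef_pos: [0.5748, 0.25, 0.146]
eef_rot: [0.329, 0.944, -0.001, -0.001]
ft_force: [0.5, -0.5, -0.2]
gripper_width: 0.0852
```

Call:
{"op": "apply_moves", "data": {
  "deltas": "-0.017 -0.0225 -0.0035 0 0 8 1; -0.0345 -0.0445 -0.0075 0 0 16 1; -0.0515 -0.067 -0.011 0 0 24 1; -0.0685 -0.0895 -0.0145 0 0 32 1; -0.0855 -0.1115 -0.018 0 0 40 1"
}}

```text
time: 29.6
eef_pos: [0.5715, 0.1084, 0.1627]
eef_rot: [0.635, 0.773, -0.002, -0.002]
ft_force: [-0.7, 0.5, -0.8]
gripper_width: 0.0856
```

Call:
{"op": "apply_moves", "data": {
  "deltas": "-0.0275 -0.006 -0.0035 0 0 8 1; -0.0275 -0.006 -0.0035 0 0 8 1; -0.0275 -0.006 -0.0035 0 0 8 1; -0.0275 -0.006 -0.0035 0 0 8 1; -0.0275 -0.006 -0.0035 0 0 8 1"
}}

```text
time: 30.1
eef_pos: [0.5707, 0.0813, 0.1657]
eef_rot: [0.686, 0.728, -0.003, -0.002]
ft_force: [0.2, 0.7, 0.5]
gripper_width: 0.0851
```

```bash
cat > parts.py <<'E'
from meas import *
import sys
T=grab_frame("top");Sd=grab_frame("side"); np.save('/tmp/top.npy',T); np.save('/tmp/side.npy',Sd)
P0={"round":(.561,-.2412,0),"square":(.559,-.388,-.79),"tee":(.4095,-.257,1.19),"long":(.4135,-.3637,-.287)}
for k in sys.argv[1:]:
    x,y,w=P0[k]; M={}
    for n,im in(("top",T),("side",Sd)):
        s=proj(n,[x,y,.015])[0]; M[n]=mask_at(im,(s[1],s[0]),.06,20 if n=="top" else 24)
    for n in M:
        v,f=fit({n:M[n]},PARTS[k],x,y,[w-.1,w+.1]); print(k,n,v.round(4),round(f,3),int(M[n].sum()))
E
python3 parts.py round square tee long; python3 - <<'E'
import numpy as np,cv2
T=np.load('/tmp/top.npy'); cv2.imwrite('pics/top3.png',cv2.resize(T[90:290,60:440],None,fx=2,fy=2,interpolation=cv2.INTER_CUBIC)[:,:,::-1])
E
```

```text
round top [ 0.561  -0.241  -0.0813] 0.122 195
round side [ 0.565  -0.239  -0.1067] 0.204 250
square top [ 0.5586 -0.3878 -0.7848] 0.118 195
square side [ 0.5618 -0.3878 -0.7669] 0.091 297
tee top [ 0.4091 -0.2572  1.1917] 0.109 179
tee side [ 0.4117 -0.2564  1.1798] 0.06 285
long top [ 0.4142 -0.3658 -0.2334] 0.228 211
long side [ 0.4183 -0.3628 -0.4355] 0.304 303
```

View pics/top3.png

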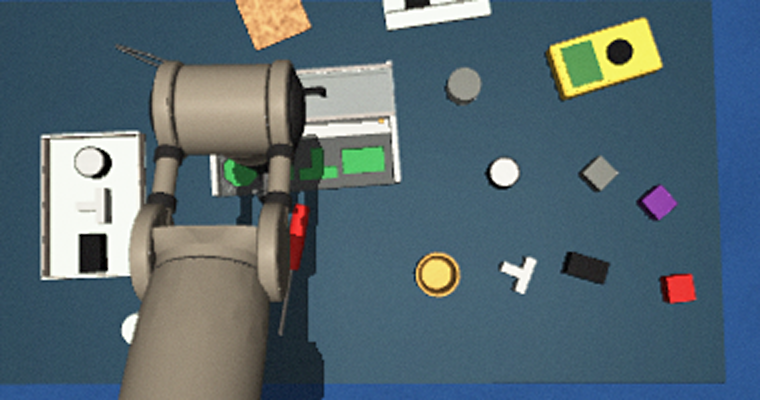

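Top view: all three old parts are in the tray, all nests are empty (green), and the new parts are unmoved with the top fits repeating to within 0.5 mm. Now the new round.

```bash
python3 - <<'E'
from plan import *
n=(.561,-.2405)
plan([(*n,.08,CAR[2],1,4)])
E
```

```text
now [0.5708 0.0812 0.1659] psi 0.0582 w 0.0855 t 30.2 F [ 0.1 -0.5  0.2] q6 -0.05
-0.04 -0.0035 0.011 -0.4 0.1 -0.1 1; -0.08 -0.007 0.0215 -0.4 0 -0.2 1; -0.12 -0.0105 0.0325 -0.4 0 -0.3 1; -0.16 -0.014 0.043 -0.4 0 -0.4 1; -0.2005 -0.0175 0.054 -0.4 0 -0.5 1
-0.04 -0.004 0.0105 0 0 -0.1 1; -0.08 -0.008 0.0215 0 0 -0.2 1; -0.12 -0.012 0.032 0 0 -0.3 1; -0.12 -0.012 0.032 0 0 -0.3 1; -0.12 -0.012 0.032 0 0 -0.3 1
0 0 0 0 0 0 1; 0 0 0 0 0 0 1; 0 0 0 0 0 0 1; 0 0 0 0 0 0 1; 0 0 0 0 0 0 1
--
```

Call:
{"op": "apply_moves", "data": {
  "deltas": "-0.04 -0.0035 0.011 -0.4 0 -0.1 1; -0.08 -0.007 0.0215 -0.4 0 -0.2 1; -0.12 -0.0105 0.0325 -0.4 0 -0.3 1; -0.16 -0.014 0.043 -0.4 0 -0.4 1; -0.2005 -0.0175 0.054 -0.4 0 -0.5 1"
}}

```text
time: 30.7
eef_pos: [0.5647, -0.121, 0.1119]
eef_rot: [0.682, 0.731, 0.0, 0.001]
ft_force: [0.4, -0.3, -0.5]
gripper_width: 0.0853
```

Call:
{"op": "apply_moves", "data": {
  "deltas": "-0.04 -0.004 0.0105 0 0 -0.1 1; -0.08 -0.008 0.0215 0 0 -0.2 1; -0.12 -0.012 0.032 0 0 -0.3 1; -0.12 -0.012 0.032 0 0 -0.3 1; -0.12 -0.012 0.032 0 0 -0.3 1"
}}

```text
time: 31.2
eef_pos: [0.5607, -0.2418, 0.0795]
eef_rot: [0.681, 0.732, 0.0, 0.0]
ft_force: [-0.1, -0.3, 0.8]
gripper_width: 0.0854
```

```bash
python3 - <<'E'
from plan import *
n=(.561,-.2405); m=car(0,102.5); p=CAR[2]
plan([(*n,.012,p,1,2,.02),(*n,.012,p,0,5),(*n,.10,p,0,2),(*m,.10,p,0,4)])
E
```

```text
now [ 0.5607 -0.2418  0.0795] psi 0.0726 w 0.0854 t 31.2 F [-0.1 -0.3  0.8] q6 -0.61
0.0005 0 0.017 0 0 0 1; 0.0005 0 0.0335 0 0 0 1; 0.001 0.0005 0.0505 0 0 0 1; 0.001 0.0005 0.0675 0 0 0 1; 0.001 0.0005 0.0675 0 0 0 1
0 0 0 0 0 0 1; 0 0 0 0 0 0 1; 0 0 0 0 0 0 1; 0 0 0 0 0 0 1; 0 0 0 0 0 0 1
--
0 0 0 0 0 0 0; 0 0 0 0 0 0 0; 0 0 0 0 0 0 0; 0 0 0 0 0 0 0; 0 0 0 0 0 0 0
0 0 0 0 0 0 0; 0 0 0 0 0 0 0; 0 0 0 0 0 0 0; 0 0 0 0 0 0 0; 0 0 0 0 0 0 0
--
0 0 -0.044 0 0 0 0; 0 0 -0.088 0 0 0 0; 0 0 -0.088 0 0 0 0; 0 0 -0.088 0 0 0 0; 0 0 -0.088 0 0 0 0
--
0.045 0.004 0 0 0 0 0; 0.09 0.0085 0 0 0 0 0; 0.135 0.0125 0 0 0 0 0; 0.18 0.017 0 0 0 0 0; 0.2245 0.021 0 0 0 0 0
0.045 0.004 0 0 0 0 0; 0.09 0.0085 0 0 0 0 0; 0.135 0.0125 0 0 0 0 0; 0.18 0.017 0 0 0 0 0; 0.18 0.017 0 0 0 0 0
0 0 0 0 0 0 0; 0 0 0 0 0 0 0; 0 0 0 0 0 0 0; 0 0 0 0 0 0 0; 0 0 0 0 0 0 0
--
```

Call:
{"op": "apply_moves", "data": {
  "deltas": "0.001 0.0005 0.017 0 0 0 1; 0.001 0.0005 0.0335 0 0 0 1; 0.001 0.0005 0.0505 0 0 0 1; 0.001 0.0005 0.064 0 0 0 1; 0.001 0.0005 0.067 0 0 0 1"
}}

```text
time: 31.7
eef_pos: [0.5607, -0.2389, 0.0112]
eef_rot: [0.68, 0.733, -0.0, -0.001]
ft_force: [0.1, 0.2, -0.8]
gripper_width: 0.0853
```

Call:
{"op": "apply_moves", "data": {
  "deltas": "0 0 0 0 0 0 0; 0 0 0 0 0 0 0; 0 0 0 0 0 0 0; 0 0 0 0 0 0 0; 0 0 0 0 0 0 0"
}}

```text
time: 32.2
eef_pos: [0.5615, -0.2393, 0.0125]
eef_rot: [0.68, 0.733, 0.0, -0.0]
ft_force: [0.6, 0.4, 5.6]
gripper_width: 0.0456
```

Call:
{"op": "apply_moves", "data": {
  "deltas": "0 0 0 0 0 0 0; 0 0 0 0 0 0 0; 0 0 -0.015 0 0 0 0; 0 0 -0.04 0 0 0 0; 0 0 -0.07 0 0 0 0"
}}

```text
time: 32.7
eef_pos: [0.5608, -0.239, 0.0831]
eef_rot: [0.68, 0.733, -0.0, -0.001]
ft_force: [-0.1, -0.4, -0.4]
gripper_width: 0.046
```

Call:
{"op": "apply_moves", "data": {
  "deltas": "0.03 0.003 -0.01 0 0 0 0; 0.075 0.007 -0.018 0 0 0 0; 0.12 0.011 -0.018 0 0 0 0; 0.165 0.0155 -0.018 0 0 0 0; 0.21 0.0195 -0.018 0 0 0 0"
}}

```text
time: 33.2
eef_pos: [0.5647, -0.0266, 0.1025]
eef_rot: [0.681, 0.733, 0.0, -0.001]
ft_force: [0.4, 0.4, -0.6]
gripper_width: 0.0456
```

Call:
{"op": "apply_moves", "data": {
  "deltas": "0.045 0.004 0 0 0 0 0; 0.09 0.0085 0 0 0 0 0; 0.135 0.0125 0 0 0 0 0; 0.175 0.0165 0 0 0 0 0; 0.195 0.018 0 0 0 0 0"
}}

```text
time: 33.7
eef_pos: [0.568, 0.1725, 0.1038]
eef_rot: [0.68, 0.734, 0.001, -0.001]
ft_force: [0.6, -0.4, -0.6]
gripper_width: 0.046
```

Call:
{"op": "apply_moves", "data": {
  "deltas": "0 0 0 0 0 0 0; 0 0 0 0 0 0 0; 0 0 0 0 0 0 0; 0 0 0 0 0 0 0; 0 0 0 0 0 0 0"
}}

```text
time: 34.2
eef_pos: [0.5681, 0.1714, 0.1039]
eef_rot: [0.68, 0.733, 0.001, -0.001]
ft_force: [0.7, -0.1, -0.7]
gripper_width: 0.0458
```

```bash
python3 - <<'E'
from plan import *
m=car(0,102.5); p=CAR[2]
plan([(*m,.04,p,0,3),(*m,.030,p,0,2)])
E
```

```text
now [0.5681 0.1714 0.1039] psi 0.0748 w 0.0458 t 34.2 F [ 0.7 -0.1 -0.7] q6 0.09
-0.003 0 0.032 0 -0.1 0 0; -0.006 0.0005 0.064 0 -0.1 0.1 0; -0.006 0.0005 0.064 0 -0.1 0.1 0; -0.006 0.0005 0.064 0 -0.1 0.1 0; -0.006 0.0005 0.064 0 -0.1 0.1 0
--
0 0 0.01 0 0 0 0; 0 0 0.01 0 0 0 0; 0 0 0.01 0 0 0 0; 0 0 0.01 0 0 0 0; 0 0 0.01 0 0 0 0
--
```

Call:
{"op": "apply_moves", "data": {
  "deltas": "-0.002 0 0.03 0 0 0 0; -0.0045 0.0005 0.055 0 0 0 0; -0.0045 0.0005 0.064 0 0 0 0; -0.0045 0.0005 0.066 0 0 0 0; -0.0045 0.0005 0.066 0 0 0 0"
}}

```text
time: 34.7
eef_pos: [0.5694, 0.167, 0.0384]
eef_rot: [0.68, 0.733, 0.001, -0.0]
ft_force: [-0.4, -0.9, -0.6]
gripper_width: 0.0461
```

Call:
{"op": "apply_moves", "data": {
  "deltas": "0 0 0 0 0 0 0; 0 0 0 0 0 0 0; 0 0 0 0 0 0 0; 0 0 0 0 0 0 0; 0 0 0 0 0 0 0"
}}

```text
time: 35.2
eef_pos: [0.5695, 0.1671, 0.0386]
eef_rot: [0.68, 0.733, 0.001, -0.0]
ft_force: [0.8, -0.2, -0.6]
gripper_width: 0.0458
```

```bash
python3 - <<'E'
from plan import *
m=car(1.5*0,104); p=CAR[2]
print(m)
plan([(*m,.03,p,0,3),(*m,.0195,p,0,2,.003)])
E
```

```text
(np.float64(0.5688628806076989), np.float64(0.1672192094425509))
now [0.5695 0.1671 0.0386] psi 0.0745 w 0.0458 t 35.2 F [ 0.8 -0.2 -0.6] q6 0.08
0 -0.0005 0.0085 0.1 -0.1 0.1 0; 0 -0.0005 0.0085 0.1 -0.1 0.1 0; 0 -0.0005 0.0085 0.1 -0.1 0.1 0; 0 -0.0005 0.0085 0.1 -0.1 0.1 0; 0 -0.0005 0.0085 0.1 -0.1 0.1 0
--
0 0 0.0025 0 0 0 0; 0 0 0.005 0 0 0 0; 0 0 0.008 0 0 0 0; 0 0 0.0105 0 0 0 0; 0 0 0.0105 0 0 0 0
0 0 0 0 0 0 0; 0 0 0 0 0 0 0; 0 0 0 0 0 0 0; 0 0 0 0 0 0 0; 0 0 0 0 0 0 0
--
```

Call:
{"op": "apply_moves", "data": {
  "deltas": "0 -0.0005 0.003 0 0 0 0; 0 -0.0005 0.006 0 0 0 0; 0 -0.0005 0.009 0 0 0 0; 0 -0.0005 0.012 0 0 0 0; 0 -0.0005 0.013 0 0 0 0"
}}

```text
time: 35.7
eef_pos: [0.5688, 0.167, 0.0251]
eef_rot: [0.68, 0.733, 0.001, -0.001]
ft_force: [0.3, 0.2, -0.7]
gripper_width: 0.0457
```

Call:
{"op": "apply_moves", "data": {
  "deltas": "0 0 0.001 0 0 0 0; 0 0 0.002 0 0 0 0; 0 0 0.004 0 0 0 0; 0 0 0.005 0 0 0 0; 0 0 0.005 0 0 0 0"
}}

```text
time: 36.2
eef_pos: [0.5687, 0.167, 0.0199]
eef_rot: [0.68, 0.733, 0.001, -0.001]
ft_force: [-0.2, -0.2, -0.8]
gripper_width: 0.0458
```

Call:
{"op": "apply_moves", "data": {
  "deltas": "0 0 0 0 0 0 0.75; 0 0 0 0 0 0 0.75; 0 0 0 0 0 0 0.75; 0 0 0 0 0 0 0.75; 0 0 0 0 0 0 0.75"
}}

```text
time: 36.7
eef_pos: [0.5687, 0.167, 0.02]
eef_rot: [0.68, 0.733, 0.001, -0.001]
ft_force: [-0.3, 0.1, 0.4]
gripper_width: 0.0639
```

Call:
{"op": "apply_moves", "data": {
  "deltas": "0 0 -0.03 0 0 0 0.75; 0 0 -0.06 0 0 0 0.75; 0 0 -0.09 0 0 0 0.75; 0 0 -0.11 0 0 0 0.75; 0 0 -0.11 0 0 0 0.75"
}}

```text
time: 37.2
eef_pos: [0.5705, 0.1671, 0.1333]
eef_rot: [0.68, 0.733, 0.003, 0.001]
ft_force: [0.3, 0.1, -0.5]
gripper_width: 0.0637
```

```bash
python3 - <<'E'
from plan import *
n=(.559,-.3878)
plan([(*n,.09,"0.785",1,4)])
E
```

```text
now [0.5705 0.1671 0.1333] psi 0.0745 w 0.0637 t 37.2 F [ 0.3  0.1 -0.5] q6 0.08
-0.0425 -0.004 0.003 0.4 -0.1 -3.1 1; -0.085 -0.008 0.0065 0.4 -0.1 -6.3 1; -0.1275 -0.012 0.0095 0.4 -0.1 -9.4 1; -0.17 -0.0165 0.013 0.4 -0.1 -12.5 1; -0.2125 -0.0205 0.016 0.4 -0.1 -15.7 1
-0.04 -0.0155 0.0035 0 0 -3.1 1; -0.0795 -0.031 0.0065 0 0 -6.3 1; -0.1195 -0.046 0.01 0 0 -9.4 1; -0.1595 -0.0615 0.0135 0 0 -12.5 1; -0.199 -0.077 0.0165 0 0 -15.7 1
-0.034 -0.0255 0.0035 0 0 -3.1 1; -0.0685 -0.051 0.0065 0 0 -6.3 1; -0.1025 -0.0765 0.01 0 0 -9.4 1; -0.1025 -0.0765 0.01 0 0 -9.4 1; -0.1025 -0.0765 0.01 0 0 -9.4 1
0 0 0 0 0 0 1; 0 0 0 0 0 0 1; 0 0 0 0 0 0 1; 0 0 0 0 0 0 1; 0 0 0 0 0 0 1
--
```

Call:
{"op": "apply_moves", "data": {
  "deltas": "-0.0425 -0.004 0.003 0.4 -0.1 -3.1 1; -0.085 -0.008 0.0065 0.4 -0.1 -6.3 1; -0.1275 -0.012 0.0095 0.4 -0.1 -9.4 1; -0.17 -0.0165 0.013 0.4 -0.1 -12.5 1; -0.2125 -0.0205 0.016 0.4 -0.1 -15.7 1"
}}

```text
time: 37.7
eef_pos: [0.5651, -0.0478, 0.1152]
eef_rot: [0.573, 0.82, -0.0, -0.001]
ft_force: [0.1, -0.0, 0.1]
gripper_width: 0.0851
```

Call:
{"op": "apply_moves", "data": {
  "deltas": "-0.04 -0.0155 0.0035 0 0 -3.1 1; -0.0795 -0.031 0.0065 0 0 -6.3 1; -0.1195 -0.046 0.01 0 0 -9.4 1; -0.1595 -0.0615 0.0135 0 0 -12.5 1; -0.199 -0.077 0.0165 0 0 -15.7 1"
}}

```text
time: 38.2
eef_pos: [0.5603, -0.2625, 0.0971]
eef_rot: [0.455, 0.891, -0.0, -0.002]
ft_force: [1.4, -0.3, 0.5]
gripper_width: 0.0857
```

Call:
{"op": "apply_moves", "data": {
  "deltas": "-0.034 -0.0255 0.0035 0 0 -3.1 1; -0.0685 -0.051 0.0065 0 0 -6.3 1; -0.1025 -0.0765 0.01 0 0 -9.4 1; -0.1025 -0.0765 0.01 0 0 -9.4 1; -0.1025 -0.0765 0.01 0 0 -9.4 1"
}}

```text
time: 38.7
eef_pos: [0.5574, -0.3906, 0.0849]
eef_rot: [0.381, 0.925, 0.001, -0.003]
ft_force: [-0.6, 0.6, -0.8]
gripper_width: 0.0852
```

```bash
python3 parts.py square tee long; python3 - <<'E'
from plan import *
n=(.559,-.3878); p=.785
plan([(*n,.04,p,1,5,.03)])
E
```

```text
square top [ 0.5578 -0.4104 -0.4789] 0.775 1029
square side [ 0.5621 -0.3881 -0.8026] 0.381 477
tee top [ 0.4092 -0.257   1.5177] 1.58 279
tee side [ 0.4117 -0.257   1.1833] 0.069 299
long top [ 0.4369 -0.3903 -1.2263] 0.804 1470
long side [ 0.418  -0.3628 -0.4111] 0.281 308
now [ 0.5582 -0.3889  0.086 ] psi 0.7915 w 0.0848 t 38.8 F [-0.1 -0.4 -0. ] q6 -1.51
0 0.0005 0.023 -0.1 -0.3 0.2 1; 0 0.0015 0.046 -0.1 -0.3 0.4 1; 0 0.0015 0.046 -0.1 -0.3 0.4 1; 0 0.0015 0.046 -0.1 -0.3 0.4 1; 0 0.0015 0.046 -0.1 -0.3 0.4 1
0 0 0 0 0 0 1; 0 0 0 0 0 0 1; 0 0 0 0 0 0 1; 0 0 0 0 0 0 1; 0 0 0 0 0 0 1
--
```

Call:
{"op": "apply_moves", "data": {
  "deltas": "0 0.001 0.023 0 -0.3 0.4 1; 0 0.0015 0.04 0 -0.3 0.4 1; 0 0.0015 0.046 0 -0.3 0.4 1; 0 0.0015 0.046 0 -0.3 0.4 1; 0 0.0015 0.046 0 -0.3 0.4 1"
}}

```text
time: 39.3
eef_pos: [0.5597, -0.3875, 0.041]
eef_rot: [0.383, 0.924, -0.001, 0.0]
ft_force: [-0.5, 0.5, 0.0]
gripper_width: 0.0856
```

```bash
python3 - <<'E'
from plan import *
n=(.559,-.3878); p=.785; m=car(0,44.5)
plan([(*n,.012,p,1,5,.01),(*n,.012,p,0,5),(*n,.10,p,0,5),(*m,.10,CAR[2],0,4)])
E
```

```text
now [ 0.5597 -0.3875  0.041 ] psi 0.7853 w 0.0856 t 39.3 F [-0.5  0.5  0. ] q6 -1.5
0 0 0.0095 -0.1 0.1 0 1; 0 -0.0005 0.0195 -0.1 0.1 0 1; 0.0005 -0.0005 0.029 -0.1 0.1 0 1; 0.0005 -0.0005 0.029 -0.1 0.1 0 1; 0.0005 -0.0005 0.029 -0.1 0.1 0 1
0 0 0 0 0 0 1; 0 0 0 0 0 0 1; 0 0 0 0 0 0 1; 0 0 0 0 0 0 1; 0 0 0 0 0 0 1
--
0 0 0 0 0 0 0; 0 0 0 0 0 0 0; 0 0 0 0 0 0 0; 0 0 0 0 0 0 0; 0 0 0 0 0 0 0
0 0 0 0 0 0 0; 0 0 0 0 0 0 0; 0 0 0 0 0 0 0; 0 0 0 0 0 0 0; 0 0 0 0 0 0 0
--
0 0 -0.044 0 0 0 0; 0 0 -0.088 0 0 0 0; 0 0 -0.088 0 0 0 0; 0 0 -0.088 0 0 0 0; 0 0 -0.088 0 0 0 0
0 0 0 0 0 0 0; 0 0 0 0 0 0 0; 0 0 0 0 0 0 0; 0 0 0 0 0 0 0; 0 0 0 0 0 0 0
--
0.031 0.033 0 0 0 3.7 0; 0.062 0.0655 0 0 0 7.4 0; 0.093 0.0985 0 0 0 11.1 0; 0.124 0.131 0 0 0 14.8 0; 0.155 0.164 0 0 0 18.5 0
0.04 0.021 0 0 0 3.7 0; 0.0795 0.0425 0 0 0 7.4 0; 0.1195 0.0635 0 0 0 11.1 0; 0.159 0.085 0 0 0 14.8 0; 0.199 0.106 0 0 0 18.5 0
0.0445 0.0075 0 0 0 3.7 0; 0.0445 0.0075 0 0 0 3.7 0; 0.0445 0.0075 0 0 0 3.7 0; 0.0445 0.0075 0 0 0 3.7 0; 0.0445 0.0075 0 0 0 3.7 0
--
```

Call:
{"op": "apply_moves", "data": {
  "deltas": "0 0 0.01 0 0 0 1; 0.0005 -0.0005 0.02 0 0 0 1; 0.0005 -0.0005 0.028 0 0 0 1; 0.0005 -0.0005 0.029 0 0 0 1; 0.0005 -0.0005 0.029 0 0 0 1"
}}

```text
time: 39.8
eef_pos: [0.5588, -0.3874, 0.0113]
eef_rot: [0.383, 0.924, -0.001, -0.0]
ft_force: [-0.5, 0.5, 0.6]
gripper_width: 0.0853
```

Call:
{"op": "apply_moves", "data": {
  "deltas": "0 0 0 0 0 0 0; 0 0 0 0 0 0 0; 0 0 0 0 0 0 0; 0 0 0 0 0 0 0; 0 0 0 0 0 0 0"
}}

```text
time: 40.3
eef_pos: [0.5591, -0.3877, 0.012]
eef_rot: [0.383, 0.924, -0.001, 0.0]
ft_force: [0.5, -0.5, 3.3]
gripper_width: 0.0389
```

Call:
{"op": "apply_moves", "data": {
  "deltas": "0 0 0 0 0 0 0; 0 0 0 0 0 0 0; 0 0 -0.015 0 0 0 0; 0 0 -0.04 0 0 0 0; 0 0 -0.07 0 0 0 0"
}}

```text
time: 40.8
eef_pos: [0.5585, -0.3871, 0.0824]
eef_rot: [0.383, 0.924, -0.0, -0.001]
ft_force: [0.2, -0.0, 0.4]
gripper_width: 0.0385
```

Call:
{"op": "apply_moves", "data": {
  "deltas": "0.031 0.033 -0.01 0 0 3.7 0; 0.062 0.0655 -0.018 0 0 7.4 0; 0.093 0.0985 -0.018 0 0 11.1 0; 0.124 0.131 -0.018 0 0 14.8 0; 0.155 0.164 -0.018 0 0 18.5 0"
}}

```text
time: 41.3
eef_pos: [0.5649, -0.1599, 0.1015]
eef_rot: [0.528, 0.849, -0.0, -0.0]
ft_force: [0.9, -0.2, -1.5]
gripper_width: 0.0386
```

Call:
{"op": "apply_moves", "data": {
  "deltas": "0.04 0.021 0 0 0 3.7 0; 0.0795 0.0425 0 0 0 7.4 0; 0.1195 0.0635 0 0 0 11.1 0; 0.159 0.085 0 0 0 14.8 0; 0.199 0.106 0 0 0 18.5 0"
}}

```text
time: 41.8
eef_pos: [0.5718, 0.0673, 0.1025]
eef_rot: [0.658, 0.753, -0.0, 0.0]
ft_force: [0.5, 0.2, -0.4]
gripper_width: 0.0386
```

Call:
{"op": "apply_moves", "data": {
  "deltas": "0.0445 0.0075 0 0 0 3.7 0; 0.0445 0.0075 0 0 0 3.7 0; 0.0445 0.0075 0 0 0 3.7 0; 0.0445 0.0075 0 0 0 3.7 0; 0.0445 0.0075 0 0 0 3.7 0"
}}

```text
time: 42.3
eef_pos: [0.5734, 0.111, 0.1027]
eef_rot: [0.683, 0.731, -0.0, 0.0]
ft_force: [-0.7, -0.3, -0.4]
gripper_width: 0.0384
```

```bash
python3 - <<'E'
from plan import *
m=car(0,44.5)
plan([(*m,.045,CAR[2],0,4)])
E
```

```text
now [0.5734 0.111  0.1027] psi 0.0675 w 0.0384 t 42.3 F [-0.7 -0.3 -0.4] q6 -0.01
-0.0015 0 0.029 0 0 -0.2 0; -0.003 -0.0005 0.0575 0 0 -0.3 0; -0.003 -0.0005 0.0575 0 0 -0.3 0; -0.003 -0.0005 0.0575 0 0 -0.3 0; -0.003 -0.0005 0.0575 0 0 -0.3 0
0 0 0 0 0 0 0; 0 0 0 0 0 0 0; 0 0 0 0 0 0 0; 0 0 0 0 0 0 0; 0 0 0 0 0 0 0
--
```

Call:
{"op": "apply_moves", "data": {
  "deltas": "-0.0015 0 0.03 0 0 -0.3 0; -0.003 -0.0005 0.055 0 0 -0.3 0; -0.003 -0.0005 0.066 0 0 -0.3 0; -0.003 -0.0005 0.068 0 0 -0.3 0; -0.003 -0.0005 0.068 0 0 -0.3 0"
}}

```text
time: 42.8
eef_pos: [0.5736, 0.1075, 0.0352]
eef_rot: [0.681, 0.732, 0.0, 0.001]
ft_force: [0.4, 1.0, -0.4]
gripper_width: 0.0388
```

Call:
{"op": "apply_moves", "data": {
  "deltas": "0 0 0 0 0 0 0; 0 0 0 0 0 0 0; 0 0 0 0 0 0 0; 0 0 0 0 0 0 0; 0 0 0 0 0 0 0"
}}

```text
time: 43.3
eef_pos: [0.5737, 0.1076, 0.0354]
eef_rot: [0.681, 0.732, 0.0, 0.001]
ft_force: [0.4, -0.5, 0.1]
gripper_width: 0.0386
```

```bash
python3 - <<'E'
from plan import *
m=car(0,44.5); p=CAR[2]
plan([(*m,.019,p,0,2,.003)])
E
```

```text
now [0.5737 0.1076 0.0354] psi 0.0721 w 0.0386 t 43.3 F [ 0.4 -0.5  0.1] q6 -0.02
0 0 0.0025 0.1 0 0 0; 0 0 0.0055 0.1 0 0 0; 0 0 0.008 0.1 0 0 0; 0 -0.0005 0.011 0.1 0 -0.1 0; 0.0005 -0.0005 0.0135 0.1 0 -0.1 0
0 0 0.0025 0 0 0 0; 0 0 0.0025 0 0 0 0; 0 0 0.0025 0 0 0 0; 0 0 0.0025 0 0 0 0; 0 0 0.0025 0 0 0 0
--
```

Call:
{"op": "apply_moves", "data": {
  "deltas": "0 0 0.0025 0 0 0 0; 0 0 0.005 0 0 0 0; 0 0 0.008 0 0 0 0; 0 -0.0005 0.011 0 0 0 0; 0.0005 -0.0005 0.0125 0 0 0 0"
}}

```text
time: 43.8
eef_pos: [0.5728, 0.108, 0.0223]
eef_rot: [0.681, 0.732, -0.0, 0.0]
ft_force: [-0.2, -1.5, -0.1]
gripper_width: 0.0389
```

Call:
{"op": "apply_moves", "data": {
  "deltas": "0 0 0.001 0 0 0 0; 0 0 0.0015 0 0 0 0; 0 0 0.002 0 0 0 0; 0 0 0.0025 0 0 0 0; 0 0 0.0025 0 0 0 0"
}}

```text
time: 44.3
eef_pos: [0.5729, 0.1079, 0.0199]
eef_rot: [0.681, 0.732, -0.0, 0.0]
ft_force: [-0.9, 0.2, -0.3]
gripper_width: 0.0386
```

Call:
{"op": "apply_moves", "data": {
  "deltas": "0 0 0 0 0 0 0.7; 0 0 0 0 0 0 0.7; 0 0 0 0 0 0 0.7; 0 0 0 0 0 0 0.7; 0 0 0 0 0 0 0.7"
}}

```text
time: 44.8
eef_pos: [0.5729, 0.108, 0.0199]
eef_rot: [0.681, 0.732, -0.0, 0.001]
ft_force: [-0.8, -0.0, -0.4]
gripper_width: 0.0598
```

Call:
{"op": "apply_moves", "data": {
  "deltas": "0 0 -0.03 0 0 0 0.7; 0 0 -0.06 0 0 0 0.7; 0 0 -0.09 0 0 0 0.7; 0 0 -0.11 0 0 0 0.7; 0 0 -0.11 0 0 0 0.7"
}}

```text
time: 45.3
eef_pos: [0.5746, 0.1082, 0.1331]
eef_rot: [0.681, 0.732, 0.002, 0.003]
ft_force: [0.5, 0.1, -0.6]
gripper_width: 0.06
```

```bash
python3 parts.py tee long; python3 - <<'E'
from plan import *
n=(.4093,-.257)
plan([(*n,.09,"1.19",.85,4)])
E
```

```text
tee top [ 0.4091 -0.2572  1.1917] 0.109 179
tee side [ 0.4116 -0.2567  1.1824] 0.057 286
long top [ 0.4144 -0.3649 -0.2723] 0.234 210
long side [ 0.4177 -0.3641 -0.4296] 0.308 302
now [0.5726 0.108  0.1297] psi 0.072 w 0.0596 t 45.4 F [-1.1 -0.5 -1.1] q6 -0.02
-0.039 -0.021 0.0045 0 0.1 -7.1 0.85; -0.0785 -0.042 0.009 0 0.1 -14.2 0.85; -0.1175 -0.063 0.0135 0 0.1 -21.4 0.85; -0.1565 -0.084 0.0175 0 0.1 -28.5 0.85; -0.1955 -0.105 0.022 0 0.1 -35.6 0.85
-0.0195 -0.04 0.0045 0 0 -7.1 0.85; -0.039 -0.0795 0.009 0 0 -14.2 0.85; -0.059 -0.1195 0.013 0 0 -21.4 0.85; -0.0785 -0.1595 0.0175 0 0 -28.5 0.85; -0.0785 -0.1595 0.0175 0 0 -28.5 0.85
0 0 0 0 0 0 0.85; 0 0 0 0 0 0 0.85; 0 0 0 0 0 0 0.85; 0 0 0 0 0 0 0.85; 0 0 0 0 0 0 0.85
--
```

Call:
{"op": "apply_moves", "data": {
  "deltas": "-0.039 -0.021 0.0045 0 0 -7.1 0.85; -0.0785 -0.042 0.009 0 0 -14.2 0.85; -0.1175 -0.063 0.0135 0 0 -21.4 0.85; -0.1565 -0.084 0.0175 0 0 -28.5 0.85; -0.1955 -0.105 0.022 0 0 -35.6 0.85"
}}

```text
time: 45.9
eef_pos: [0.4801, -0.0956, 0.1061]
eef_rot: [0.422, 0.906, -0.0, -0.001]
ft_force: [1.2, -0.4, 0.2]
gripper_width: 0.0726
```

Call:
{"op": "apply_moves", "data": {
  "deltas": "-0.0195 -0.04 0.0045 0 0 -7.1 0.85; -0.039 -0.0795 0.009 0 0 -14.2 0.85; -0.059 -0.1195 0.013 0 0 -21.4 0.85; -0.0785 -0.1595 0.0175 0 0 -28.5 0.85; -0.0785 -0.1595 0.0175 0 0 -28.5 0.85"
}}

```text
time: 46.4
eef_pos: [0.4059, -0.2619, 0.0869]
eef_rot: [0.187, 0.982, 0.0, -0.002]
ft_force: [-0.4, 0.5, -0.8]
gripper_width: 0.0728
```

Call:
{"op": "apply_moves", "data": {
  "deltas": "0 0 0.01 0 0 0 0.85; 0 0 0.025 0 0 0 0.85; 0 0 0.035 0 0 0 0.85; 0 0 0.035 0 0 0 0.85; 0 0 0.035 0 0 0 0.85"
}}

```text
time: 46.9
eef_pos: [0.4059, -0.261, 0.0515]
eef_rot: [0.186, 0.982, 0.0, -0.003]
ft_force: [0.8, 0.3, 0.6]
gripper_width: 0.0724
```

```bash
python3 - <<'E'
from plan import *
n=(.4094,-.257); m=car(0,-16.5)
plan([(*n,.040,"1.19",.85,2,.02),(*n,.012,"1.19",.85,2,.01)])
E
```

```text
now [ 0.4059 -0.261   0.0515] psi 1.1958 w 0.0724 t 46.9 F [0.8 0.3 0.6] q6 -1.92
-0.002 0.005 0.0115 0 -0.3 0.3 0.85; -0.002 0.005 0.0115 0 -0.3 0.3 0.85; -0.002 0.005 0.0115 0 -0.3 0.3 0.85; -0.002 0.005 0.0115 0 -0.3 0.3 0.85; -0.002 0.005 0.0115 0 -0.3 0.3 0.85
--
0 0 0.0095 0 0 0 0.85; 0 0 0.0185 0 0 0 0.85; 0 0 0.028 0 0 0 0.85; 0 0 0.028 0 0 0 0.85; 0 0 0.028 0 0 0 0.85
--
```

Call:
{"op": "apply_moves", "data": {
  "deltas": "-0.002 0.005 0.008 0 -0.3 0.3 0.85; -0.002 0.005 0.0115 0 -0.3 0.3 0.85; -0.002 0.005 0.0115 0 -0.3 0.3 0.85; -0.002 0.005 0.0115 0 -0.3 0.3 0.85; -0.002 0.005 0.0115 0 -0.3 0.3 0.85"
}}

```text
time: 47.4
eef_pos: [0.4097, -0.2572, 0.0402]
eef_rot: [0.189, 0.982, -0.0, 0.0]
ft_force: [-0.4, 0.6, 0.1]
gripper_width: 0.0727
```

Call:
{"op": "apply_moves", "data": {
  "deltas": "0 0 0.01 0 0 0 0.85; 0 0 0.02 0 0 0 0.85; 0 0 0.027 0 0 0 0.85; 0 0 0.028 0 0 0 0.85; 0 0 0.028 0 0 0 0.85"
}}

```text
time: 47.9
eef_pos: [0.4095, -0.257, 0.0117]
eef_rot: [0.189, 0.982, 0.0, -0.0]
ft_force: [0.6, 0.2, 0.3]
gripper_width: 0.0727
```

Call:
{"op": "apply_moves", "data": {
  "deltas": "0 0 0 0 0 0 0; 0 0 0 0 0 0 0; 0 0 0 0 0 0 0; 0 0 0 0 0 0 0; 0 0 0 0 0 0 0"
}}

```text
time: 48.4
eef_pos: [0.4097, -0.2573, 0.0122]
eef_rot: [0.189, 0.982, -0.0, 0.0]
ft_force: [-0.8, -0.0, 5.8]
gripper_width: 0.0429
```

```bash
python3 - <<'E'
from plan import *
n=(.4094,-.257); m=car(0,-16.5)
o=telemetry.get_obs(); 
plan([(*o["eef_pos"][:2],.10,None,0,0,.03),(*m,.10,CAR[2],0,3)])
E
```

```text
now [ 0.4097 -0.2573  0.0122] psi 1.1904 w 0.0429 t 48.4 F [-0.8 -0.   5.8] q6 -1.91
0 0 -0.0295 0 0 0 0; 0 0 -0.0585 0 0 0 0; 0 0 -0.088 0 0 0 0; 0 0 -0.088 0 0 0 0; 0 0 -0.088 0 0 0 0
--
-0.0055 0.043 0 0 0 8 0; -0.0105 0.086 0 0 0 16 0; -0.016 0.1295 0 0 0 24 0; -0.0215 0.1725 0 0 0 32 0; -0.027 0.2155 0 0 0 40 0
0.0235 0.0365 0 0 0 8 0; 0.047 0.073 0 0 0 16 0; 0.071 0.1095 0 0 0 24 0; 0.071 0.1095 0 0 0 24 0; 0.071 0.1095 0 0 0 24 0
0 0 0 0 0 0 0; 0 0 0 0 0 0 0; 0 0 0 0 0 0 0; 0 0 0 0 0 0 0; 0 0 0 0 0 0 0
--
```

Call:
{"op": "apply_moves", "data": {
  "deltas": "0 0 -0.01 0 0 0 0; 0 0 -0.04 0 0 0 0; 0 0 -0.075 0 0 0 0; 0 0 -0.09 0 0 0 0; 0 0 -0.09 0 0 0 0"
}}

```text
time: 48.9
eef_pos: [0.4109, -0.2582, 0.1048]
eef_rot: [0.189, 0.982, -0.002, 0.002]
ft_force: [-0.4, -0.2, -2.1]
gripper_width: 0.0427
```

Call:
{"op": "apply_moves", "data": {
  "deltas": "-0.0055 0.043 0 0 0 8 0; -0.0105 0.086 0 0 0 16 0; -0.016 0.1295 0 0 0 24 0; -0.0215 0.1725 0 0 0 32 0; -0.027 0.2155 0 0 0 40 0"
}}

```text
time: 49.4
eef_pos: [0.5135, -0.0711, 0.1034]
eef_rot: [0.502, 0.865, -0.001, 0.002]
ft_force: [0.6, -0.2, -0.7]
gripper_width: 0.0428
```

Call:
{"op": "apply_moves", "data": {
  "deltas": "0.0235 0.0365 0 0 0 8 0; 0.047 0.073 0 0 0 16 0; 0.071 0.1095 0 0 0 24 0; 0.071 0.1095 0 0 0 24 0; 0.071 0.1095 0 0 0 24 0"
}}

```text
time: 49.9
eef_pos: [0.5726, 0.0458, 0.1017]
eef_rot: [0.67, 0.743, -0.001, 0.001]
ft_force: [-0.2, -0.2, -0.3]
gripper_width: 0.0427
```

Call:
{"op": "apply_moves", "data": {
  "deltas": "0 0 0.02 0 0 0 0; 0 0 0.04 0 0 0 0; 0 0 0.05 0 0 0 0; 0 0 0.05 0 0 0 0; 0 0 0.05 0 0 0 0"
}}

```text
time: 50.4
eef_pos: [0.5726, 0.0448, 0.0519]
eef_rot: [0.67, 0.743, -0.001, 0.001]
ft_force: [-0.3, 0.3, -0.4]
gripper_width: 0.0423
```

```bash
python3 - <<'E'
from plan import *
m=car(0,-16.5); plan([(*m,.036,CAR[2],0,3)])
E
```

```text
now [0.5726 0.0448 0.0519] psi 0.1028 w 0.0423 t 50.4 F [-0.3  0.3 -0.4] q6 -0.15
0.0015 0.0055 0.016 0 0.2 1.7 0; 0.0015 0.0055 0.016 0 0.2 1.7 0; 0.0015 0.0055 0.016 0 0.2 1.7 0; 0.0015 0.0055 0.016 0 0.2 1.7 0; 0.0015 0.0055 0.016 0 0.2 1.7 0
--
```

Call:
{"op": "apply_moves", "data": {
  "deltas": "0.0015 0.0055 0.008 0 0.2 1.7 0; 0.0015 0.0055 0.014 0 0.2 1.7 0; 0.0015 0.0055 0.016 0 0.2 1.7 0; 0.0015 0.0055 0.016 0 0.2 1.7 0; 0.0015 0.0055 0.016 0 0.2 1.7 0"
}}

```text
time: 50.9
eef_pos: [0.5779, 0.0469, 0.036]
eef_rot: [0.681, 0.733, -0.0, -0.0]
ft_force: [-0.9, 0.2, -0.5]
gripper_width: 0.0424
```

```bash
python3 - <<'E'
from plan import *
m=car(0,-16.5); plan([(*m,.020,CAR[2],0,2,.003)])
E
```

```text
now [0.5779 0.0469 0.036 ] psi 0.0734 w 0.0424 t 50.9 F [-0.9  0.2 -0.5] q6 -0.12
0 0 0.0025 0 0 0 0; 0 0 0.0055 0 0 0 0; 0 0 0.008 0 0 0 0; 0 0 0.0105 0 0 0 0; 0 0 0.0135 0 0 0 0
0 0 0.0025 0 0 0 0; 0 0 0.0025 0 0 0 0; 0 0 0.0025 0 0 0 0; 0 0 0.0025 0 0 0 0; 0 0 0.0025 0 0 0 0
--
```

Call:
{"op": "apply_moves", "data": {
  "deltas": "0 0 0.0025 0 0 0 0; 0 0 0.0055 0 0 0 0; 0 0 0.008 0 0 0 0; 0 0 0.0105 0 0 0 0; 0 0 0.0125 0 0 0 0"
}}

```text
time: 51.4
eef_pos: [0.5778, 0.0469, 0.0232]
eef_rot: [0.681, 0.733, -0.0, -0.0]
ft_force: [-0.7, -0.6, -0.8]
gripper_width: 0.0428
```

Call:
{"op": "apply_moves", "data": {
  "deltas": "0 0 0.001 0 0 0 0; 0 0 0.002 0 0 0 0; 0 0 0.003 0 0 0 0; 0 0 0.003 0 0 0 0; 0 0 0.003 0 0 0 0"
}}

```text
time: 51.9
eef_pos: [0.5778, 0.0469, 0.0202]
eef_rot: [0.681, 0.733, -0.0, -0.0]
ft_force: [-0.4, -0.3, -0.6]
gripper_width: 0.0425
```

Call:
{"op": "apply_moves", "data": {
  "deltas": "0 0 0 0 0 0 0.7; 0 0 0 0 0 0 0.7; 0 0 0 0 0 0 0.7; 0 0 0 0 0 0 0.7; 0 0 0 0 0 0 0.7"
}}

```text
time: 52.4
eef_pos: [0.5779, 0.0469, 0.0203]
eef_rot: [0.681, 0.733, -0.0, -0.0]
ft_force: [-0.3, 0.2, -0.3]
gripper_width: 0.0597
```

Call:
{"op": "apply_moves", "data": {
  "deltas": "0 0 -0.03 0 0 0 0.7; 0 0 -0.06 0 0 0 0.7; 0 0 -0.09 0 0 0 0.7; 0 0 -0.11 0 0 0 0.7; 0 0 -0.11 0 0 0 0.7"
}}

```text
time: 52.9
eef_pos: [0.5798, 0.0469, 0.1335]
eef_rot: [0.681, 0.733, 0.002, 0.002]
ft_force: [-0.1, -1.0, -1.0]
gripper_width: 0.0595
```

```bash
python3 - <<'E'
from plan import *
T=grab_frame("top"); np.save('/tmp/top.npy',T); np.save('/tmp/side.npy',grab_frame("side"))
m=((T.max(2)<60)&(T.max(2)>22)); w=np.zeros_like(m); w[200:248,325:385]=1
m=(m&w).astype(np.uint8); n,l,st,ce=cv2.connectedComponentsWithStats(m);k=1+np.argmax(st[1:,4]); m=(l==k)
tf=[np.array([[x,y,.03] for x in(-.017,.017) for y in(-.03,.03)])]
print("long topface",fit({"top":m.astype(float)},tf,.4135,-.3637,[-.35,-.2]),m.sum())
plan([(.4137,-.3637,.09,"-0.28",.85,4)])
A=T[150:200,155:275]; B=np.load('/tmp/side.npy')[130:220,225:330]
cv2.imwrite("pics/c4.png",np.hstack([cv2.resize(A,(480,320),interpolation=cv2.INTER_CUBIC),cv2.resize(B,(320,320),interpolation=cv2.INTER_CUBIC)])[:,:,::-1])
E
```

```text
long topface (array([ 0.41320095, -0.36426077, -0.30400923]), np.float64(0.08672907488986784)) 227
now [0.5778 0.0469 0.13  ] psi 0.0734 w 0.06 t 53.0 F [0.4 0.4 0.1] q6 -0.12
-0.04 -0.0195 0.004 0 0 2 0.85; -0.0795 -0.0385 0.008 0 0 4 0.85; -0.1195 -0.058 0.012 0 0 6.1 0.85; -0.159 -0.0775 0.016 0 0 8.1 0.85; -0.199 -0.097 0.02 0 0 10.1 0.85
-0.0425 -0.012 0.004 0 0 2 0.85; -0.085 -0.024 0.008 0 0 4 0.85; -0.1275 -0.0365 0.012 0 0 6.1 0.85; -0.17 -0.0485 0.016 0 0 8.1 0.85; -0.2125 -0.0605 0.02 0 0 10.1 0.85
0 0 0 0 0 0 0.85; 0 0 0 0 0 0 0.85; 0 0 0 0 0 0 0.85; 0 0 0 0 0 0 0.85; 0 0 0 0 0 0 0.85
--
```

View pics/c4.png

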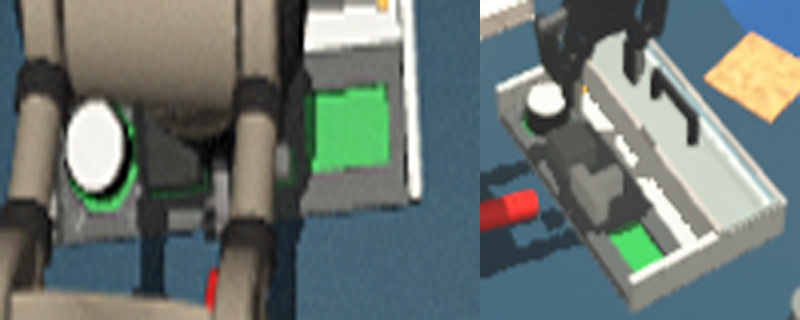

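The crops show round, square and tee sitting in their nests, with the long nest (green at 350,130) empty. Now the long part.

Call:
{"op": "apply_moves", "data": {
  "deltas": "-0.04 -0.0195 0.004 0 0 2 0.85; -0.0795 -0.0385 0.008 0 0 4 0.85; -0.1195 -0.058 0.012 0 0 6.1 0.85; -0.159 -0.0775 0.016 0 0 8.1 0.85; -0.199 -0.097 0.02 0 0 10.1 0.85"
}}

```text
time: 53.5
eef_pos: [0.4939, -0.1596, 0.1084]
eef_rot: [0.743, 0.669, -0.001, -0.001]
ft_force: [-0.2, 0.2, 1.1]
gripper_width: 0.0723
```

Call:
{"op": "apply_moves", "data": {
  "deltas": "-0.0425 -0.012 0.004 0 0 2 0.85; -0.085 -0.024 0.008 0 0 4 0.85; -0.1275 -0.0365 0.012 0 0 6.1 0.85; -0.17 -0.0485 0.016 0 0 8.1 0.85; -0.2125 -0.0605 0.02 0 0 10.1 0.85"
}}

```text
time: 54.0
eef_pos: [0.4099, -0.3654, 0.0865]
eef_rot: [0.799, 0.601, -0.001, -0.003]
ft_force: [1.0, -0.3, 0.2]
gripper_width: 0.0729
```

Call:
{"op": "apply_moves", "data": {
  "deltas": "0 0 0.02 0 0 0 0.85; 0 0 0.04 0 0 0 0.85; 0 0 0.04 0 0 0 0.85; 0 0 0.04 0 0 0 0.85; 0 0 0.04 0 0 0 0.85"
}}

```text
time: 54.5
eef_pos: [0.4101, -0.3653, 0.047]
eef_rot: [0.799, 0.601, -0.001, -0.003]
ft_force: [1.2, 0.1, -0.3]
gripper_width: 0.0726
```

```bash
python3 - <<'E'
from plan import *
n=(.4135,-.364)
plan([(*n,.040,"-0.295",.85,2,.02)])
E
```

```text
now [ 0.4101 -0.3653  0.047 ] psi -0.2813 w 0.0726 t 54.5 F [ 1.2  0.1 -0.3] q6 -0.58
0.002 0.003 0.007 -0.3 -0.1 0.8 0.85; 0.002 0.003 0.007 -0.3 -0.1 0.8 0.85; 0.002 0.003 0.007 -0.3 -0.1 0.8 0.85; 0.002 0.003 0.007 -0.3 -0.1 0.8 0.85; 0.002 0.003 0.007 -0.3 -0.1 0.8 0.85
--
```

Call:
{"op": "apply_moves", "data": {
  "deltas": "0.002 0.003 0.007 -0.3 -0.1 0.8 0.85; 0.002 0.003 0.007 -0.3 -0.1 0.8 0.85; 0.002 0.003 0.007 -0.3 -0.1 0.8 0.85; 0.002 0.003 0.007 -0.3 -0.1 0.8 0.85; 0.002 0.003 0.007 -0.3 -0.1 0.8 0.85"
}}

```text
time: 55.0
eef_pos: [0.4136, -0.3642, 0.0402]
eef_rot: [0.803, 0.595, -0.0, 0.0]
ft_force: [-1.1, 0.2, -0.6]
gripper_width: 0.0723
```

Call:
{"op": "apply_moves", "data": {
  "deltas": "0 0 0.01 0 0 0 0.85; 0 0 0.02 0 0 0 0.85; 0 0 0.027 0 0 0 0.85; 0 0 0.028 0 0 0 0.85; 0 0 0.028 0 0 0 0.85"
}}

```text
time: 55.5
eef_pos: [0.4135, -0.3641, 0.0117]
eef_rot: [0.803, 0.595, -0.0, -0.0]
ft_force: [-0.2, -0.3, -0.5]
gripper_width: 0.0724
```

Call:
{"op": "apply_moves", "data": {
  "deltas": "0 0 0 0 0 0 0; 0 0 0 0 0 0 0; 0 0 0 0 0 0 0; 0 0 0 0 0 0 0; 0 0 0 0 0 0 0"
}}

```text
time: 56.0
eef_pos: [0.4138, -0.3645, 0.0123]
eef_rot: [0.803, 0.595, -0.0, 0.0]
ft_force: [0.3, 1.0, 5.4]
gripper_width: 0.0329
```

Call:
{"op": "apply_moves", "data": {
  "deltas": "0 0 0 0 0 0 0; 0 0 0 0 0 0 0; 0 0 0 0 0 0 0; 0 0 0 0 0 0 0; 0 0 0 0 0 0 0"
}}

```text
time: 56.5
eef_pos: [0.4138, -0.3645, 0.0123]
eef_rot: [0.803, 0.595, -0.0, 0.0]
ft_force: [0.1, -0.1, 2.6]
gripper_width: 0.0325
```

```bash
python3 - <<'E'
from plan import *
m=car(0,-87.5)
o=telemetry.get_obs(); 
plan([(*o["eef_pos"][:2],.10,None,0,0,.03),(*m,.10,CAR[2],0,3)])
E
```

```text
now [ 0.4138 -0.3645  0.0123] psi -0.2952 w 0.0325 t 56.5 F [ 0.1 -0.1  2.6] q6 -0.57
0 0 -0.029 0 0 0 0; 0 0 -0.0585 0 0 0 0; 0 0 -0.0875 0 0 0 0; 0 0 -0.0875 0 0 0 0; 0 0 -0.0875 0 0 0 0
--
0.0415 0.007 0 0 0 -2.3 0; 0.0835 0.014 0 0 0 -4.7 0; 0.125 0.021 0 0 0 -7 0; 0.1665 0.028 0 0 0 -9.4 0; 0.2085 0.035 0 0 0 -11.7 0
0.0395 0.0155 0 0 0 -2.3 0; 0.079 0.0305 0 0 0 -4.7 0; 0.118 0.046 0 0 0 -7 0; 0.1575 0.061 0 0 0 -9.4 0; 0.1575 0.061 0 0 0 -9.4 0
0 0 0 0 0 0 0; 0 0 0 0 0 0 0; 0 0 0 0 0 0 0; 0 0 0 0 0 0 0; 0 0 0 0 0 0 0
--
```

Call:
{"op": "apply_moves", "data": {
  "deltas": "0 0 -0.01 0 0 0 0; 0 0 -0.04 0 0 0 0; 0 0 -0.075 0 0 0 0; 0 0 -0.088 0 0 0 0; 0 0 -0.088 0 0 0 0"
}}

```text
time: 57.0
eef_pos: [0.4145, -0.3652, 0.1023]
eef_rot: [0.803, 0.595, 0.0, 0.002]
ft_force: [1.1, -0.4, -1.6]
gripper_width: 0.0326
```

Call:
{"op": "apply_moves", "data": {
  "deltas": "0.0415 0.007 0 0 0 -2.3 0; 0.0835 0.014 0 0 0 -4.7 0; 0.125 0.021 0 0 0 -7 0; 0.1665 0.028 0 0 0 -9.4 0; 0.2085 0.035 0 0 0 -11.7 0"
}}

```text
time: 57.5
eef_pos: [0.5081, -0.1739, 0.0999]
eef_rot: [0.738, 0.675, -0.001, 0.001]
ft_force: [0.8, 0.3, -1.1]
gripper_width: 0.0324
```

Call:
{"op": "apply_moves", "data": {
  "deltas": "0.0395 0.0155 0 0 0 -2.3 0; 0.079 0.0305 0 0 0 -4.7 0; 0.118 0.046 0 0 0 -7 0; 0.1575 0.061 0 0 0 -9.4 0; 0.1575 0.061 0 0 0 -9.4 0"
}}

```text
time: 58.0
eef_pos: [0.5835, -0.0178, 0.0974]
eef_rot: [0.678, 0.735, -0.001, -0.0]
ft_force: [0.6, -1.6, -1.9]
gripper_width: 0.0329
```

Call:
{"op": "apply_moves", "data": {
  "deltas": "0 0 0.02 0 0 0 0; 0 0 0.04 0 0 0 0; 0 0 0.05 0 0 0 0; 0 0 0.05 0 0 0 0; 0 0 0.05 0 0 0 0"
}}

```text
time: 58.5
eef_pos: [0.5833, -0.0183, 0.0473]
eef_rot: [0.678, 0.735, -0.001, -0.001]
ft_force: [0.4, -0.7, -0.9]
gripper_width: 0.0328
```

```bash
python3 - <<'E'
from plan import *
m=car(0,-87.5); plan([(*m,.036,CAR[2],0,3)])
E
```

```text
now [ 0.5833 -0.0183  0.0473] psi 0.0797 w 0.0328 t 58.5 F [ 0.4 -0.7 -0.9] q6 -0.24
-0.0055 -0.001 0.0115 -0.1 0 0.4 0; -0.0055 -0.001 0.0115 -0.1 0 0.4 0; -0.0055 -0.001 0.0115 -0.1 0 0.4 0; -0.0055 -0.001 0.0115 -0.1 0 0.4 0; -0.0055 -0.001 0.0115 -0.1 0 0.4 0
--
```

Call:
{"op": "apply_moves", "data": {
  "deltas": "-0.0055 -0.001 0.008 -0.1 0 0.4 0; -0.0055 -0.001 0.0115 -0.1 0 0.4 0; -0.0055 -0.001 0.0115 -0.1 0 0.4 0; -0.0055 -0.001 0.0115 -0.1 0 0.4 0; -0.0055 -0.001 0.0115 -0.1 0 0.4 0"
}}

```text
time: 59.0
eef_pos: [0.5829, -0.0239, 0.0361]
eef_rot: [0.681, 0.732, -0.0, 0.0]
ft_force: [-0.8, -0.4, -1.1]
gripper_width: 0.0328
```

```bash
python3 - <<'E'
from plan import *
m=car(0,-87.5); plan([(*m,.020,CAR[2],0,2,.003)])
E
```

```text
now [ 0.5829 -0.0239  0.0361] psi 0.0728 w 0.0328 t 59.0 F [-0.8 -0.4 -1.1] q6 -0.24
0 0 0.0025 0 0 0 0; 0 0 0.0055 0 0 0 0; 0 0 0.008 0 0 0 0; 0 0 0.0105 0 0 0 0; 0 0 0.0135 0 0 0 0
0 0 0.0025 0 0 0 0; 0 0 0.0025 0 0 0 0; 0 0 0.0025 0 0 0 0; 0 0 0.0025 0 0 0 0; 0 0 0.0025 0 0 0 0
--
```

Call:
{"op": "apply_moves", "data": {
  "deltas": "0 0 0.0025 0 0 0 0; 0 0 0.0055 0 0 0 0; 0 0 0.008 0 0 0 0; 0 0 0.0105 0 0 0 0; 0 0 0.0125 0 0 0 0"
}}

```text
time: 59.5
eef_pos: [0.5828, -0.0238, 0.0233]
eef_rot: [0.681, 0.732, -0.0, 0.0]
ft_force: [-0.2, 0.2, -1.9]
gripper_width: 0.033
```

Call:
{"op": "apply_moves", "data": {
  "deltas": "0 0 0.001 0 0 0 0; 0 0 0.002 0 0 0 0; 0 0 0.003 0 0 0 0; 0 0 0.003 0 0 0 0; 0 0 0.003 0 0 0 0"
}}

```text
time: 60.0
eef_pos: [0.5828, -0.0238, 0.0203]
eef_rot: [0.681, 0.732, -0.0, 0.0]
ft_force: [-0.1, -0.6, -1.6]
gripper_width: 0.0325
```

Call:
{"op": "apply_moves", "data": {
  "deltas": "0 0 0 0 0 0 0.6; 0 0 0 0 0 0 0.6; 0 0 0 0 0 0 0.6; 0 0 0 0 0 0 0.6; 0 0 0 0 0 0 0.6"
}}

```text
time: 60.5
eef_pos: [0.5829, -0.0238, 0.0204]
eef_rot: [0.681, 0.732, -0.0, 0.0]
ft_force: [0.3, -0.6, -0.1]
gripper_width: 0.0514
```

Call:
{"op": "apply_moves", "data": {
  "deltas": "0 0 -0.03 0 0 0 0.6; 0 0 -0.06 0 0 0 0.6; 0 0 -0.1 0 0 0 0.6; 0 0 -0.13 0 0 0 0.6; 0 0 -0.13 0 0 0 0.6"
}}

```text
time: 61.0
eef_pos: [0.5854, -0.0241, 0.1553]
eef_rot: [0.681, 0.732, 0.002, 0.004]
ft_force: [0.2, -0.7, -0.3]
gripper_width: 0.0512
```

Call:
{"op": "apply_moves", "data": {
  "deltas": "-0.045 -0.02 -0.01 0 0 0 0.6; -0.09 -0.04 -0.02 0 0 0 0.6; -0.135 -0.06 -0.03 0 0 0 0.6; -0.18 -0.08 -0.03 0 0 0 0.6; -0.22 -0.1 -0.03 0 0 0 0.6"
}}

```text
time: 61.5
eef_pos: [0.5004, -0.2527, 0.1846]
eef_rot: [0.681, 0.732, 0.002, 0.004]
ft_force: [1.4, -0.2, -0.2]
gripper_width: 0.0513
```

```bash
python3 - <<'E'
from plan import *
T=grab_frame("top"); Sd=grab_frame("side")
A=T[112:194,154:270]; B=Sd[125:225,220:335]
cv2.imwrite("pics/c5.png",np.hstack([cv2.resize(A,(452,320),interpolation=cv2.INTER_CUBIC),cv2.resize(B,(348,320),interpolation=cv2.INTER_CUBIC)])[:,:,::-1])
h=car(100,0); p=CAR[2]
plan([(*h,.16,p,.6,4),(*h,.059,p,.6,4,.025)])
E
```

```text
now [ 0.4991 -0.2555  0.1841] psi 0.0669 w 0.0511 t 61.6 F [ 0.3  1.1 -0.7] q6 -0.68
0.035 0.022 0.0025 0.4 0.2 0 0.6; 0.07 0.044 0.0055 0.4 0.2 -0.1 0.6; 0.1045 0.066 0.008 0.4 0.2 -0.1 0.6; 0.1395 0.088 0.011 0.4 0.2 -0.2 0.6; 0.1745 0.11 0.0135 0.4 0.2 -0.2 0.6
0.035 0.022 0.0025 0 0 0 0.6; 0.0695 0.0445 0.0055 0 0 -0.1 0.6; 0.1045 0.0665 0.008 0 0 -0.1 0.6; 0.139 0.089 0.0105 0 0 -0.2 0.6; 0.139 0.089 0.0105 0 0 -0.2 0.6
0 0 0 0 0 0 0.6; 0 0 0 0 0 0 0.6; 0 0 0 0 0 0 0.6; 0 0 0 0 0 0 0.6; 0 0 0 0 0 0 0.6
--
0 0 0.025 0 0 0 0.6; 0 0 0.0505 0 0 0 0.6; 0 0 0.076 0 0 0 0.6; 0 0 0.101 0 0 0 0.6; 0 0 0.101 0 0 0 0.6
0 0 0 0 0 0 0.6; 0 0 0 0 0 0 0.6; 0 0 0 0 0 0 0.6; 0 0 0 0 0 0 0.6; 0 0 0 0 0 0 0.6
--
```

View pics/c5.png

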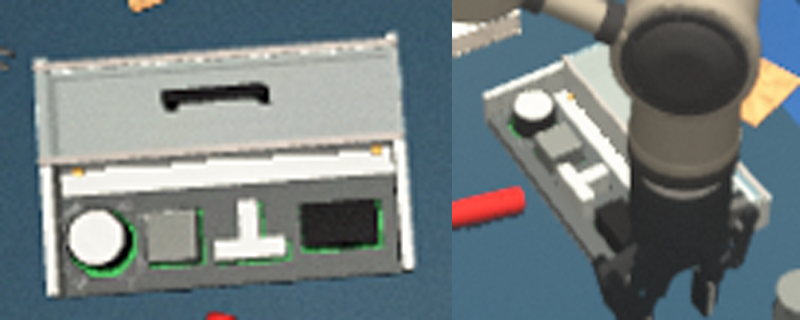

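All four new parts sit flat within their nest outlines (thin green margins around each), and the cover is fully open with its handle at crop (215,95). Now close the cover.

Call:
{"op": "apply_moves", "data": {
  "deltas": "0.035 0.022 0.0025 0.4 0.2 0 0.6; 0.07 0.044 0.0055 0.4 0.2 -0.1 0.6; 0.1045 0.066 0.008 0.4 0.2 -0.1 0.6; 0.1395 0.088 0.011 0.4 0.2 -0.2 0.6; 0.1745 0.11 0.0135 0.4 0.2 -0.2 0.6"
}}

```text
time: 62.1
eef_pos: [0.5975, -0.0716, 0.1697]
eef_rot: [0.682, 0.732, -0.0, -0.001]
ft_force: [0.5, -0.8, 0.3]
gripper_width: 0.0512
```

Call:
{"op": "apply_moves", "data": {
  "deltas": "0.035 0.022 0.0025 0 0 0 0.6; 0.0695 0.0445 0.0055 0 0 -0.1 0.6; 0.1045 0.0665 0.008 0 0 -0.1 0.6; 0.139 0.089 0.0105 0 0 -0.2 0.6; 0.139 0.089 0.0105 0 0 -0.2 0.6"
}}

```text
time: 62.6
eef_pos: [0.677, 0.0795, 0.157]
eef_rot: [0.678, 0.735, -0.0, -0.002]
ft_force: [-0.2, -0.2, -0.5]
gripper_width: 0.0512
```

```bash
python3 - <<'E'
from plan import *
h=car(100,0); p=CAR[2]; c=car(2,0)
plan([(*h,.12,p,.6,4),(*h,.059,p,.6,2,.02),(*h,.059,p,0,2),(*c,.059,p,0,0,.02)])
E
```

```text
now [0.677  0.0795 0.157 ] psi 0.0799 w 0.0512 t 62.6 F [-0.2 -0.2 -0.5] q6 -0.08
-0.0085 -0.0015 0.037 -0.1 -0.1 0.4 0.6; -0.0085 -0.0015 0.037 -0.1 -0.1 0.4 0.6; -0.0085 -0.0015 0.037 -0.1 -0.1 0.4 0.6; -0.0085 -0.0015 0.037 -0.1 -0.1 0.4 0.6; -0.0085 -0.0015 0.037 -0.1 -0.1 0.4 0.6
--
0 0 0.0205 0 0 0 0.6; 0 0 0.0405 0 0 0 0.6; 0 0 0.061 0 0 0 0.6; 0 0 0.061 0 0 0 0.6; 0 0 0.061 0 0 0 0.6
--
0 0 0 0 0 0 0; 0 0 0 0 0 0 0; 0 0 0 0 0 0 0; 0 0 0 0 0 0 0; 0 0 0 0 0 0 0
--
0 -0.0195 0 0 0 0 0; 0 -0.039 0 0 0 0 0; 0 -0.059 0 0 0 0 0; 0 -0.0785 0 0 0 0 0; 0 -0.098 0 0 0 0 0
--
```

Call:
{"op": "apply_moves", "data": {
  "deltas": "-0.0085 -0.0015 0.02 0 0 0.4 0.6; -0.0085 -0.0015 0.037 0 0 0.4 0.6; -0.0085 -0.0015 0.037 0 0 0.4 0.6; -0.0085 -0.0015 0.037 0 0 0.4 0.6; -0.0085 -0.0015 0.037 0 0 0.4 0.6"
}}

```text
time: 63.1
eef_pos: [0.6765, 0.071, 0.1211]
eef_rot: [0.681, 0.732, 0.0, -0.001]
ft_force: [-0.6, -0.8, 0.6]
gripper_width: 0.0511
```

Call:
{"op": "apply_moves", "data": {
  "deltas": "0 0 0.02 0 0 0 0.6; 0 0 0.04 0 0 0 0.6; 0 0 0.055 0 0 0 0.6; 0 0 0.06 0 0 0 0.6; 0 0 0.061 0 0 0 0.6"
}}

```text
time: 63.6
eef_pos: [0.6765, 0.0711, 0.0599]
eef_rot: [0.681, 0.732, 0.0, -0.001]
ft_force: [-1.1, 0.8, 0.8]
gripper_width: 0.051
```

Call:
{"op": "apply_moves", "data": {
  "deltas": "0 0 0 0 0 0 0; 0 0 0 0 0 0 0; 0 0 0 0 0 0 0; 0 0 0 0 0 0 0; 0 0 0 0 0 0 0",
  "force": 40
}}

```text
time: 64.1
eef_pos: [0.6761, 0.0711, 0.061]
eef_rot: [0.681, 0.732, 0.0, -0.001]
ft_force: [-4.4, -1.7, 5.9]
gripper_width: 0.0087
```

Call:
{"op": "apply_moves", "data": {
  "deltas": "0 -0.007 0 0 0 0 0; 0 -0.014 0 0 0 0 0; 0 -0.021 0 0 0 0 0; 0 -0.028 0 0 0 0 0; 0 -0.035 0 0 0 0 0"
}}

```text
time: 64.6
eef_pos: [0.6406, 0.0684, 0.061]
eef_rot: [0.681, 0.732, 0.0, -0.001]
ft_force: [1.6, 0.3, -1.7]
gripper_width: 0.009
```

Remaining to closed: about 64 mm in x (0.6406 → 0.5765).

Call:
{"op": "apply_moves", "data": {
  "deltas": "0 -0.007 0 0 0 0 0; 0 -0.014 0 0 0 0 0; 0 -0.021 0 0 0 0 0; 0 -0.028 0 0 0 0 0; 0 -0.035 0 0 0 0 0"
}}

```text
time: 65.1
eef_pos: [0.605, 0.0658, 0.061]
eef_rot: [0.681, 0.732, 0.0, -0.001]
ft_force: [2.3, -0.1, -2.9]
gripper_width: 0.0085
```

Call:
{"op": "apply_moves", "data": {
  "deltas": "0 -0.007 0 0 0 0 0; 0 -0.014 0 0 0 0 0; 0 -0.021 0 0 0 0 0; 0 -0.025 0 0 0 0 0; 0 -0.026 0 0 0 0 0"
}}

```text
time: 65.6
eef_pos: [0.5785, 0.0639, 0.061]
eef_rot: [0.681, 0.732, -0.0, -0.002]
ft_force: [1.7, -0.2, -4.2]
gripper_width: 0.0091
```

Call:
{"op": "apply_moves", "data": {
  "deltas": "0 -0.001 0 0 0 0 0; 0 -0.002 0 0 0 0 0; 0 -0.003 0 0 0 0 0; 0 -0.004 0 0 0 0 0; 0 -0.004 0 0 0 0 0"
}}

```text
time: 66.1
eef_pos: [0.5763, 0.0638, 0.061]
eef_rot: [0.681, 0.732, 0.001, -0.0]
ft_force: [7.6, 1.1, -8.0]
gripper_width: 0.009
```

Call:
{"op": "apply_moves", "data": {
  "deltas": "0 -0.0005 0 0 0 0 0; 0 -0.001 0 0 0 0 0; 0 -0.0015 0 0 0 0 0; 0 -0.002 0 0 0 0 0; 0 -0.002 0 0 0 0 0"
}}

```text
time: 66.6
eef_pos: [0.5763, 0.0637, 0.0611]
eef_rot: [0.681, 0.732, 0.003, 0.001]
ft_force: [10.1, 1.8, -9.5]
gripper_width: 0.0091
```

The stop is reached at 100 mm of travel. Release and retreat.

Call:
{"op": "apply_moves", "data": {
  "deltas": "0 0 0 0 0 0 0.6; 0 0 0 0 0 0 0.6; 0 0 0 0 0 0 0.6; 0 0 0 0 0 0 0.6; 0 0 0 0 0 0 0.6"
}}

```text
time: 67.1
eef_pos: [0.5762, 0.0637, 0.0612]
eef_rot: [0.681, 0.732, 0.003, 0.001]
ft_force: [0.9, 0.7, 0.5]
gripper_width: 0.0511
```

Call:
{"op": "apply_moves", "data": {
  "deltas": "0 0 -0.03 0 0 0 0.6; 0 0 -0.06 0 0 0 0.6; 0 0 -0.1 0 0 0 0.6; 0 0 -0.13 0 0 0 0.6; 0 0 -0.14 0 0 0 0.6"
}}

```text
time: 67.6
eef_pos: [0.5767, 0.0634, 0.2049]
eef_rot: [0.681, 0.732, 0.005, 0.004]
ft_force: [0.3, 0.5, 0.2]
gripper_width: 0.0514
```

Call:
{"op": "apply_moves", "data": {
  "deltas": "-0.04 -0.02 -0.005 0 0 0 0.6; -0.08 -0.035 -0.01 0 0 0 0.6; -0.12 -0.05 -0.01 0 0 0 0.6; -0.16 -0.065 -0.01 0 0 0 0.6; -0.2 -0.08 -0.01 0 0 0 0.6"
}}

```text
time: 68.1
eef_pos: [0.5101, -0.1432, 0.2127]
eef_rot: [0.681, 0.732, 0.005, 0.003]
ft_force: [-0.0, 0.0, 0.7]
gripper_width: 0.0512
```

Call:
{"op": "apply_moves", "data": {
  "deltas": "-0.04 -0.01 0 0 0 0 0.6; -0.08 -0.02 0 0 0 0 0.6; -0.11 -0.03 0 0 0 0 0.6; -0.11 -0.03 0 0 0 0 0.6; -0.11 -0.03 0 0 0 0 0.6"
}}

```text
time: 68.6
eef_pos: [0.4875, -0.2552, 0.211]
eef_rot: [0.682, 0.732, 0.005, 0.002]
ft_force: [-0.2, 0.6, -0.1]
gripper_width: 0.051
```

```bash
python3 - <<'E'
from plan import *
T=grab_frame("top"); plan([])
for k in(0,5): print(k,"near edge px",proj("top",[*car(k-40,0),.046])[0].round(1),"handle",proj("top",[*car(k,0),.08])[0].round(1))
m=T[155:180,192:230].max(2)<60; ys,xs=np.nonzero(m); print("handle rows",155+ys.min(),155+ys.max(),"cols",192+xs.min(),192+xs.max())
cv2.imwrite("pics/end.png",cv2.resize(T[90:290,60:440],None,fx=2.1,fy=2.1,interpolation=cv2.INTER_CUBIC)[:,:798,::-1])
E
```

```text
now [ 0.4878 -0.2544  0.2113] psi 0.0724 w 0.0512 t 68.65 F [ 0.2  0.4 -0.1] q6 -0.7
0 near edge px [212.6 183. ] handle [210.3 168.4]
5 near edge px [212.5 181.3] handle [210.2 166.7]
handle rows 167 172 cols 198 224
```

View pics/end.png

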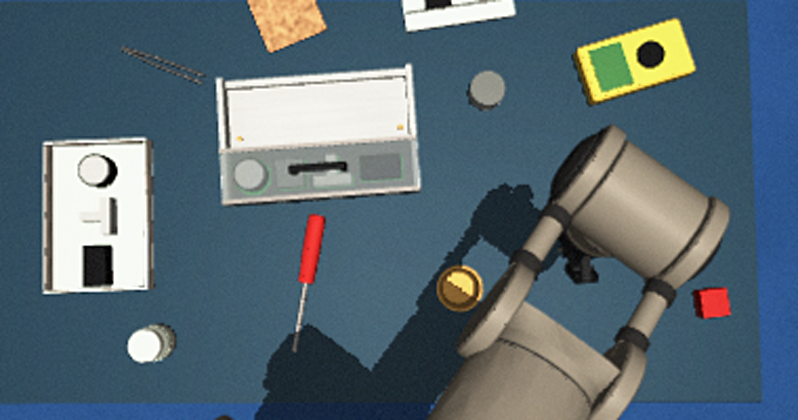

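The top view shows the cover shut over four parts (carrier around 320,170), the old parts in the tray, and the screwdriver, tin, spool, jar and red block where they were. Handing in.

```bash
python3 -c "
from cell import order; print(order.sign_off())"
```

```text
the job is handed in; nothing more can be done
None
```

The job is done and handed in at about 69 s of robot time, well inside the 208 s limit. I opened the cover fully and moved the three old parts (long, tee, round) into the white tray. All four new parts (round, square, tee, long) are seated in their own nests, and the cover is slid shut.

**Last checks that passed:**
- **Seating:** each part went down into its pocket with no contact force. The picture before closing shows all four lying within their nest outlines.
- **Cover:** it closed without blocking and stopped after 100 mm of travel, with the handle where a shut cover puts it.
- **Bystanders:** in the last picture the screwdriver, tin, spool, jar and red block are where they started.

**Disagreements and gaps:**
- **Cameras:** the two cameras differed by about 3 mm in x. I used the top camera, because the cover's open stop agreed with it.
- **Force:** the wrist briefly read about 50 N when the old tee touched the tray floor. That is under the 120 N wrist limit. I took it as the part pressing, not the gripper's body, so not against the 40 N body limit.
- **Purple look-alike:** it was hidden behind the arm in the last picture. I never touched it.

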